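# Tighten the guide-bush retaining ring with a pin spanner

### The job

Take the pin spanner from its rest, seat both of its pins fully in two opposite holes of the steel retaining ring on the tooling plate (press only lightly and feel for the holes), and turn the ring clockwise until it comes up against its stop. Then put the spanner back in its rest, pins down in the slot. Do not force the ring, neither pressing nor twisting hard, and leave the other things on the bench where they are.

Things in the scene. Friction and masses are not known exactly. Their poses are not given: they have to be found in the camera images.
- ring_centre (a point): Centre of the top face of the retaining ring as it stands unpressed, 67 mm above the bench, on the ring's upright axis; z up. Fixed to the tooling plate, axes as the plate's: it does not turn or sink with the ring. The plain steel ring is 68 mm outside, 26 mm bore, 14 mm thick. Eight through holes 7 mm wide stand every 45 degrees on a circle of 44 mm diameter.
- tool_plate: Fixed aluminium plate 150 x 150 x 15 mm, origin at the centre of its underside below the ring, four small orange knobs at its corners (33 mm above the bench). On it a round housing 86 mm wide holds the ring; its grey rim is 6 mm lower than the ring's face. How the ring's holes are turned with respect to the plate differs every time and no pose or joint value tells it: see or feel it.
- ring (a joint): Turn of the ring, rad, grows clockwise seen from above; 1.40 is the hard stop (tight), 0 the loosest, start 0.5 to 0.9. Turning takes about 0.35 N m; it stays where left, and sliding the pins over it at under 10 N does not turn it. It sits on a spring: gives way at about 5 N, sinks 1.5 N/mm for 4 mm, then is solid. Over 40 N between spanner and ring, all contacts added, damages it.
- spanner_grip (a point): Centre of the grey square grip (24 x 24 mm, 44 mm high, sides facing x and y) of the loose pin spanner, 220 g, which starts upright in the rest. z points up from pins to grip, x along the cross-bar. The cross-bar's underside is 52 mm below this point.
- spanner: The spanner; origin on its axis at the underside of the cross-bar, axes as spanner_grip. A 14 mm round shank joins the grip to the steel cross-bar, 62 (x) x 24 x 8 mm. From its underside two round pins, 5 mm thick with round ends, stand 10 mm down at x = +22 and -22 mm.
- pin_a (a point): Tip of one pin of the spanner (62 mm below the grip centre, x = +22 mm). Axes as the spanner's.
- pin_b (a point): Tip of the other pin (x = -22 mm).
- rest: Fixed black rest block 110 (x) x 56 (y) x 30 mm high, origin at the centre of its underside. In its top a slot 62 mm (x) x 13 mm (y), 16 mm deep, takes the pins; the cross-bar then lies flat on the top, so that the grip centre stands 82 mm above the bench over the middle of the block.
- insulator_a: Bystander: red waisted standoff, 40 mm wide, 42 mm high, loose; origin at its underside.
- insulator_b: Bystander: a second one like insulator_a.
- star_knob: Bystander: loose orange knob, 32 mm wide, 24 mm high; origin at its underside.
- bolt_a: Bystander: bolt standing on its head, 18 mm wide, 37 mm high, loose; origin at its underside.
- bolt_b: Bystander: a second bolt like bolt_a.
- screwdriver: Bystander: screwdriver lying on the bench between the plate and the rest, orange handle.
There are look-alikes about, which are no part of the job. What is meant by the rest is not green or turquoise, and is the larger of those in its own colour.

How it is judged:
On the way, in this order (a step that is already met when the one before it is completed fails the run):
1. both pins are seated in ring holes (both tips at least 7 mm below the ring's rest face), the ring not yet tight (z of each of pin_a, pin_b in the frame of ring_centre below -0.007 m and horizontal distance between each of pin_a, pin_b and ring_centre below 0.03 m and value of joint ring below 1.2 rad), for 0.2 s.
2. with both pins still seated, the ring is turned to its stop (within 0.07 rad) (z of each of pin_a, pin_b in the frame of ring_centre below -0.007 m and horizontal distance between each of pin_a, pin_b and ring_centre below 0.03 m and value of joint ring above 1.33 rad), for 0.2 s.
At the end, for the whole second after the job is handed in: The ring is within 0.07 rad of its stop (joint above 1.33), and the spanner stands at rest and upright (within 0.06 rad) in its rest with its pins in the slot: grip centre within 12 mm along and 7 mm across of the block's middle, and 78 to 86 mm above the bench (value of joint ring above 1.33 rad and x of spanner_grip in the frame of rest between -0.012 and 0.012 m and y of spanner_grip in the frame of rest between -0.007 and 0.007 m and z of spanner_grip in the frame of rest between 0.078 and 0.086 m and angle between spanner_grip's own z axis and vertical below 0.06 rad and linear speed of spanner below 0.01 m/s); the robot touches nothing.
It fails at once if more than 40 N between spanner and ring, all contacts added up (contact force between spanner and ring above 40 N).
It fails at once if a bystander is moved by more than 30 mm (distance of any of insulator_a, insulator_b, star_knob, bolt_a, bolt_b, screwdriver from where it was at the start of the episode above 0.03 m).
It also fails if it takes over 64 s, if anything falls off the work surface, if the arm or the gripper's body presses on something with over 40 N, if the wrist force passes 120 N, or if a joint passes its speed limit or range.

### The arm

A 6-joint arm with a two-finger parallel gripper is mounted at the origin on the work surface. World frame = base frame: x ahead of the robot, y to its left, z up, the work surface at z = 0. Lengths are in m, angles in rad, forces in N, time in s.
With the tool pointing down it reaches from about 0.425 to 0.95 m from the base axis. Payload 3.5 kg.
Tool frame: the origin (TCP) lies on the mounting face of the last link; the fingertips stand 173 mm ahead of it and the grasp point (between the pads) lies 155 mm ahead of it; z points along the fingers, x is the direction in which the jaws open and shut, and the axes are right-handed (so a half turn about z gives the same grasp; the last joint's range is limited). The gripper opens to 85 mm and grips with 20 to 120 N. Pads are 22 mm wide; open, the fingers measure 114 mm over their backs; the gripper's body (76 mm by 85 mm) begins 54 mm behind the grasp point. The pads swing forward as they close: fully open they stand 13 mm farther back than shut.
Start: joints at [-1.368, 0.286, 1.577, -0, 1.279, -0.15], TCP at [0.233, -0.633, 0.405] pointing down, gripper open.
Joint ranges: [-2.77, 2.77], [-0.9, 2.22], [0.21, 2.48], [-1.53, 4.67], [0.24, 2.81], [-2.84, 2.84]. Speed limits (rad/s): [2.79, 2.79, 3.14, 3.14, 3.14, 3.14].

### API

Orientations are given as a unit quaternion [x, y, z, w].
In Python, from plant import get_state, read_camera, sign_off gives the robot as it stands.
- The arm moves only by the shell command python3 -m jog 'ROWS' [FORCE]. ROWS is JSON, a list of rows, each an object of numbers: "grip": the closure, from 0 (fully open) to 1 (shut); "x", "y", "z": the shift along the tool's x, y, z in mm; "rx", "ry", "rz": the turn, a rotation vector about the tool's x, y, z in degrees. A call has 1 to 8 rows; each row shifts and turns the commanded pose from where the row before left it, along the tool's axes as they then stand; what a row does not reach is not made up. A row lasts 1/12 s, in which the tool goes at most 41.7 mm and 7.16 degrees, less where a joint would pass 70% of its speed; a pose out of reach is approached as far as the arm can. A call with a gripper value outside its range is refused whole. The fingers move at their own pace and stop on an object; FORCE is the grip in N (left out, the last holds). Time passes only in rows, so rows that do not move let the fingers close. It gives the time, the measured TCP pose, the force and the opening at its end, in the units of the state.
- get_state(): the state, without advancing time (a new reading comes with each control period).
- read_camera(name): name is "side" or "top"; returns a dict with "frame" (400x640x3 uint8, red, green, blue), "intrinsics" (3x3 intrinsics, pixels), "k1" (the pictures are not rectified: a ray, as slopes to the right and down, at radius r is drawn at 1 + k1 r^2 times it, then the intrinsics apply), "R" (3x3) and "t" (3): a world point X has camera coordinates R X + t. Camera axes: x right, y down, z forward; pixel columns grow to the right and rows downward; lengths in m; the calibration is good to about 2 mm. A picture is of the moment at which its call begins. There is no depth.
- sign_off(): hands the job in, once; it reports no verdict.
The state is a dict: "time": time; "qpos": joint angles; "dq": joint speeds; "joint_efforts": joint torques, N m; "eef_pos": TCP position; "tcp_rot": TCP orientation; "contact_force": force on the tool from outside, world axes, zero at the start; "wrist_torque": the same for the moment, N m; "opening": opening from 0.0 (shut) to 1.0 (fully open).
Only numpy, scipy, OpenCV 4.12 (cv2) and the standard library are available. Lean on these libraries where they do the work, as an engineer would, in place of code of your own. Each camera call takes 0.05 s, during which the arm holds its last target.

## Working session

There is one attempt and no reset: what is moved stays moved. The work goes in short steps, Python scripts to look and compute and a shell command to move; the robot and the scene stay as the last step left them, time stands still between calls to the robot, and variables do not carry over. Pictures are saved under pics/ and viewed, and the job is handed in when it is done.

```bash
ls; mkdir -p pics; python3 - <<'E'
from plant import *
import cv2
print(get_state())
for n in ("side","top"):
    c=read_camera(n); cv2.imwrite(f"pics/{n}0.png",c["frame"][:,:,::-1]); print(n,c["intrinsics"],c["k1"],c["R"],c["t"])
E
```

```text
pics
{'time': 0.0, 'qpos': array([-1.36799995e+00,  2.87172851e-01,  1.57816423e+00,  2.10675054e-05,
        1.27859835e+00, -1.50011310e-01]), 'dq': array([ 0.00043917,  0.0010261 , -0.00185455,  0.00013096, -0.00069753,
       -0.00055216]), 'joint_efforts': array([-6.63810006e-04, -4.05984843e+01, -2.92623818e+01, -1.84460177e-04,
        5.74355290e-03, -8.65553282e-07]), 'eef_pos': array([ 0.23320669, -0.63316925,  0.40334882]), 'tcp_rot': array([ 8.20221418e-01, -5.72044975e-01, -8.42928682e-04, -8.13467511e-04]), 'contact_force': array([-0.28239614,  0.0190302 ,  1.16454691]), 'wrist_torque': array([-0.00109148, -0.04003205,  0.02052123]), 'opening': 0.9994352392846292}
side [[415.73251406   0.         312.94322967]
 [  0.         415.73251406 202.38248655]
 [  0.           0.           1.        ]] 0.015411211611293885 [[-0.86736211 -0.49758164 -0.00977094]
 [-0.27493684  0.49543811 -0.82398472]
 [ 0.41484057 -0.71200673 -0.56652777]] [0.46484727 0.23680781 0.53549205]
top [[377.74754453   0.         316.19016672]
 [  0.         377.74754453 199.84361039]
 [  0.           0.           1.        ]] -0.08102706428348361 [[ 0.02403983 -0.99965839 -0.01025618]
 [-0.98225753 -0.02171024 -0.18627617]
 [ 0.18598988  0.01455225 -0.98244389]] [-0.06070816  0.57193185  0.70176945]
```

View pics/side0.png

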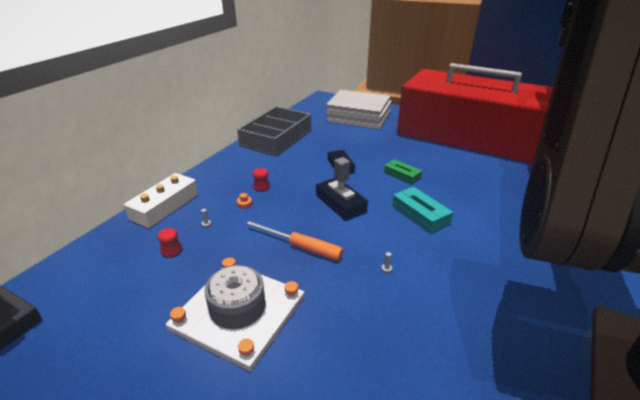

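View pics/top0.png

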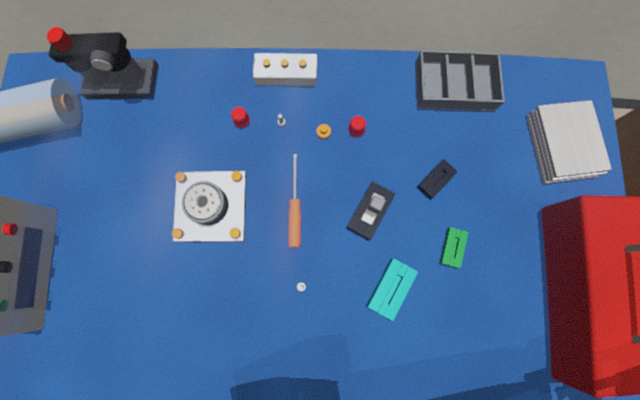

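The side picture shows the ring at about (236,285) and the spanner in the black rest at (342,185). The top picture shows the ring at (205,202) and the spanner at (373,210). I'll enlarge both areas.

```bash
cat > h.py <<'E'
import numpy as np, cv2
from plant import *
def crop(c,x0,y0,w,h,s,fn):
    im=c["frame"][y0:y0+h,x0:x0+w,::-1]
    im=cv2.resize(im,None,fx=s,fy=s,interpolation=cv2.INTER_CUBIC); cv2.imwrite(fn,im)
def proj(c,P):
    P=np.atleast_2d(P)@c["R"].T+c["t"]; s=P[:,:2]/P[:,2:]
    s=s*(1+c["k1"]*(s**2).sum(1,keepdims=True)); K=c["intrinsics"]
    return s@K[:2,:2].T+K[:2,2]
def ray(c,u,v):
    K=c["intrinsics"]; d=np.array([(u-K[0,2])/K[0,0],(v-K[1,2])/K[1,1]]); s=d.copy()
    for _ in range(20): s=d/(1+c["k1"]*(s@s))
    return -c["R"].T@c["t"], c["R"].T@np.r_[s,1]
def onz(c,u,v,z):
    o,d=ray(c,u,v); return o+d*(z-o[2])/d[2]
E
python3 - <<'E'
from h import *
t=read_camera("top"); s=read_camera("side")
crop(t,165,160,90,90,6.5,"pics/t_ring.png");crop(t,335,170,80,80,7,"pics/t_rest.png")
crop(s,160,245,160,120,5,"pics/s_ring.png");crop(s,305,140,80,80,7,"pics/s_rest.png")
E
```

```text
(no output)
```

View pics/t_ring.png

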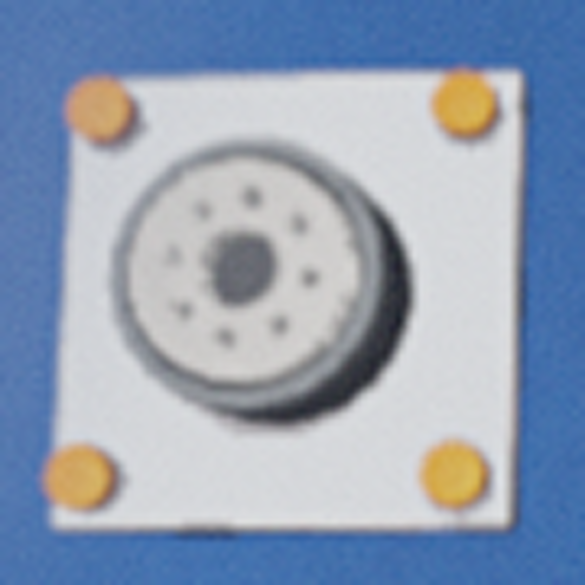

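View pics/t_rest.png

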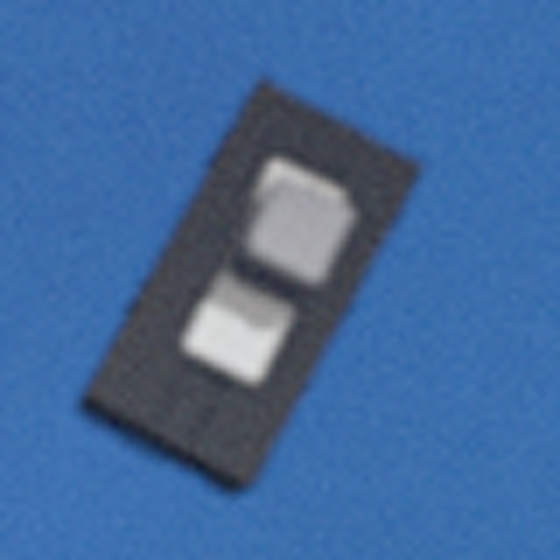

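View pics/s_ring.png

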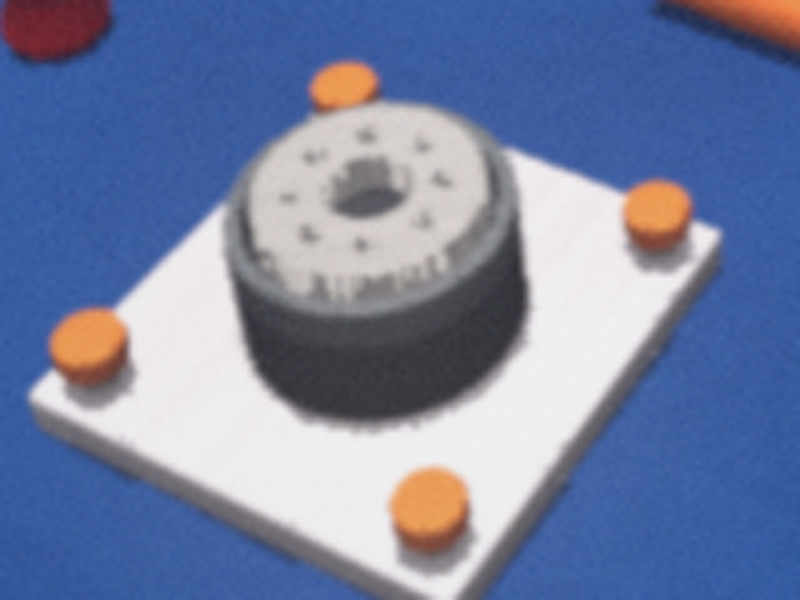

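View pics/s_rest.png

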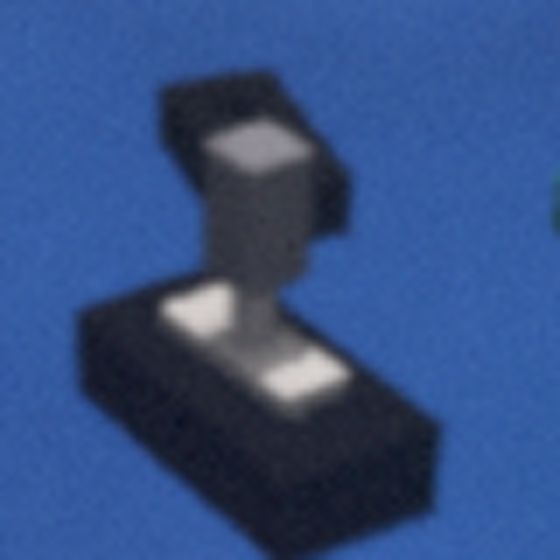

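```bash
cat > fit.py <<'E'
from h import *
from scipy.optimize import least_squares
t=read_camera("top"); s=read_camera("side")
def un(P,x0,y0,k): return np.array([[x0,y0]])+(np.array(P)+.5)/k-.5
th=un([(252,198),(300,225),(311,278),(279,325),(226,338),(183,310),(172,256),(204,210)],165,160,6.5)
sh=un([(367,134),(423,146),(441,180),(425,220),(361,243),(309,234),(288,197),(316,157)],160,245,5)
for n,c,o in(("top",t,th),("side",s,sh)):
    q=np.array([onz(c,u,v,.067)for u,v in o])[:,:2]
    m=q.mean(0); d=q-m; a=np.degrees(np.arctan2(d[:,1],d[:,0]))
    print(n,m,"r",np.hypot(*d.T).round(4),"a mod45",(a%45).round(1))
kt=un([(103,108),(465,102),(454,474),(80,477)],165,160,6.5)
ks=un([(345,82),(658,208),(430,497),(89,338)],160,245,5)
for c,o in((t,kt),(s,ks)):
    q=np.array([onz(c,u,v,.033)for u,v in o]); print("knobs",q[:,:2].round(4).tolist(),q.mean(0).round(4))
rt=un([(265,83),(420,162),(245,482),(88,398)],335,170,7)
q=np.array([onz(t,u,v,.030)for u,v in rt]);print("rest top",q[:,:2].round(4).tolist(),q.mean(0).round(4))
def a(p,r): d=(p-r)[:2]; return np.degrees(np.arctan2(d[1],d[0])).round(1),np.hypot(*d).round(4)
print(a(q[0],q[3]),a(q[1],q[2]),a(q[0],q[1]),a(q[3],q[2]))
rs=un([(80,315),(270,470),(440,430)],305,140,7)
q=np.array([onz(s,u,v,.030)for u,v in rs]);print("rest side",q[:,:2].round(4).tolist(),((q[0]+q[2])/2).round(4),a(q[0],q[1]),a(q[2],q[1]))
gt=un([(265,178),(355,213),(325,285),(247,253)],335,170,7)
q=np.array([onz(t,u,v,.104)for u,v in gt]);print("grip top",q[:,:2].round(4).tolist(),q.mean(0).round(4),a(q[0],q[3]),a(q[1],q[2]),a(q[0],q[1]))
gs=un([(207,148),(250,118),(313,148),(262,175)],305,140,7)
q=np.array([onz(s,u,v,.104)for u,v in gs]);print("grip side",q[:,:2].round(4).tolist(),q.mean(0).round(4))
bs=un([(163,310),(235,283),(350,372),(290,400)],305,140,7)
q=np.array([onz(s,u,v,.038)for u,v in bs]);print("bar side",q[:,:2].round(4).tolist(),q.mean(0).round(4),a(q[1],q[2]))
E
python3 fit.py
```

```text
top [0.56386012 0.17942445] r [0.0217 0.022  0.0222 0.022  0.0221 0.0217 0.0219 0.0219] a mod45 [40.4 38.  37.7 37.1 37.7 38.9 37.  36.4]
side [0.56528946 0.18073093] r [0.0226 0.0221 0.0214 0.0226 0.0214 0.0223 0.0224 0.0212] a mod45 [38.5 35.3 37.9 40.6 34.8 37.8 38.4 37.7]
knobs [[0.6215, 0.2405], [0.6257, 0.1216], [0.5058, 0.1175], [0.5016, 0.237]] [0.5636 0.1792 0.033 ]
knobs [[0.6273, 0.1214], [0.5061, 0.1189], [0.5029, 0.2376], [0.6222, 0.2425]] [0.5646 0.1801 0.033 ]
rest top [[0.6192, -0.1633], [0.5962, -0.2092], [0.5005, -0.1571], [0.5239, -0.1115]] [ 0.56   -0.1603  0.03  ]
(np.float64(-28.6), np.float64(0.1085)) (np.float64(-28.5), np.float64(0.109)) (np.float64(63.4), np.float64(0.0513)) (np.float64(62.8), np.float64(0.0514))
rest side [[0.6203, -0.1608], [0.5328, -0.1151], [0.4991, -0.1568]] [ 0.5597 -0.1588  0.03  ] (np.float64(-27.6), np.float64(0.0987)) (np.float64(-129.0), np.float64(0.0536))
grip top [[0.5751, -0.1531], [0.5662, -0.177], [0.5466, -0.1689], [0.5547, -0.1482]] [ 0.5606 -0.1618  0.104 ] (np.float64(-13.4), np.float64(0.021)) (np.float64(-22.6), np.float64(0.0212)) (np.float64(69.5), np.float64(0.0256))
grip side [[0.5741, -0.153], [0.5715, -0.1748], [0.5479, -0.1674], [0.5536, -0.1466]] [ 0.5618 -0.1605  0.104 ]
bar side [[0.5935, -0.1643], [0.5816, -0.1887], [0.5297, -0.1606], [0.5385, -0.1389]] [ 0.5608 -0.1631  0.038 ] (np.float64(-28.4), np.float64(0.059))
```

```bash
cat >> h.py <<'E'
from scipy.spatial.transform import Rotation as Ro
def delta(p,yaw):
    s=get_state(); R=Ro.from_quat(s["tcp_rot"]); y=np.radians(yaw)
    T=Ro.from_matrix(np.array([[np.cos(y),np.sin(y),0],[np.sin(y),-np.cos(y),0],[0,0,-1]]))
    print("t",round(s["time"],2),"pos",s["eef_pos"].round(4),"yaw",np.degrees(np.arctan2(*R.as_matrix()[[1,0],0])).round(2),
     "tilt",R.as_matrix()[:,2].round(4),"F",s["contact_force"].round(1),"T",s["wrist_torque"].round(2),"open",round(s["opening"],3))
    print("tool mm",(R.inv().apply(np.array(p)-s["eef_pos"])*1000).round(1),"rotvec deg",np.degrees((R.inv()*T).as_rotvec()).round(2), "in target frame mm",(T.inv().apply(np.array(p)-s["eef_pos"])*1000).round(1))
E
python3 - <<'E'
from h import *
t=read_camera("top")
for p in[(545,205),(595,390),(540,120),(610,180)]: print(onz(t,*p,0.1).round(3),onz(t,*p,0.0).round(3))
delta([.561,-.161,.30],-28.5)
E
```

```text
[ 0.564 -0.487  0.1  ] [ 0.583 -0.549  0.   ]
[ 0.223 -0.565  0.1  ] [ 0.193 -0.638  0.   ]
[ 0.738 -0.494  0.1  ] [ 0.782 -0.557  0.   ]
[ 0.617 -0.631  0.1  ] [ 0.644 -0.713  0.   ]
t 0.35 pos [ 0.2332 -0.6334  0.4044] yaw -69.79 tilt [-1.e-04  6.e-04 -1.e+00] F [ 0.1  0.2 -0.9] T [0.04 0.03 0.04] open 1.003
tool mm [-330.  -470.8  104.6] rotvec deg [-2.000e-02  3.000e-02 -4.129e+01] in target frame mm [  62.6 -571.5  104.4]
```

```bash
python3 -m jog '[{"x":-22,"y":-31},{"x":-22,"y":-31},{"x":-22,"y":-31},{"x":-22,"y":-31},{"x":-22,"y":-31},{"x":-22,"y":-31},{"x":-22,"y":-31},{"x":-22,"y":-31}]' 40; python3 -m jog '[{"x":-22,"y":-31},{"x":-22,"y":-31},{"x":-22,"y":-31},{"x":-22,"y":-31},{"x":-22,"y":-31,"rz":-6.5},{"rz":-7},{"rz":-7},{"rz":-7}]'; python3 -c "
from h import *
delta([.561,-.161,.30],-28.5)"
```

```text
t 0.35 pos [ 0.2332 -0.6334  0.4044] yaw -69.79 tilt [-1.e-04  6.e-04 -1.e+00] F [ 0.1  0.2 -0.9] T [0.04 0.03 0.04] open 1.003
tool mm [-330.  -470.8  104.6] rotvec deg [-2.000e-02  3.000e-02 -4.129e+01] in target frame mm [  62.6 -571.5  104.4]$[0]: bad value
$[0]: bad value
```

```bash
python3 -m jog '[{"x":-22,"y":-31,"grip":0},{"x":-22,"y":-31,"grip":0},{"x":-22,"y":-31,"grip":0},{"x":-22,"y":-31,"grip":0}]' 40; python3 -m jog --help | head -20
```

```text
$[0]: bad value
invalid input: not JSON, or not a number
```

```bash
python3 -m jog '[{"grip":0,"x":-22,"y":-31,"z":0,"rx":0,"ry":0,"rz":0},{"grip":0,"x":-22,"y":-31,"z":0,"rx":0,"ry":0,"rz":0},{"grip":0,"x":-22,"y":-31,"z":0,"rx":0,"ry":0,"rz":0},{"grip":0,"x":-22,"y":-31,"z":0,"rx":0,"ry":0,"rz":0},{"grip":0,"x":-22,"y":-31,"z":0,"rx":0,"ry":0,"rz":0},{"grip":0,"x":-22,"y":-31,"z":0,"rx":0,"ry":0,"rz":0},{"grip":0,"x":-22,"y":-31,"z":0,"rx":0,"ry":0,"rz":0},{"grip":0,"x":-22,"y":-31,"z":0,"rx":0,"ry":0,"rz":0}]' 40
```

```text
time: 1.02
eef_pos: [0.4058, -0.3808, 0.4049]
tcp_rot: [0.82, -0.572, 0.0, 0.0]
contact_force: [0.8, -1.8, 0.4]
opening: 0.995
```

```bash
python3 -m jog '[{"grip":0,"x":-22,"y":-31,"z":0,"rx":0,"ry":0,"rz":0},{"grip":0,"x":-22,"y":-31,"z":0,"rx":0,"ry":0,"rz":0},{"grip":0,"x":-22,"y":-31,"z":0,"rx":0,"ry":0,"rz":0},{"grip":0,"x":-22,"y":-31,"z":0,"rx":0,"ry":0,"rz":0},{"grip":0,"x":-22,"y":-31,"z":0,"rx":0,"ry":0,"rz":-7},{"grip":0,"x":0,"y":0,"z":0,"rx":0,"ry":0,"rz":-7},{"grip":0,"x":0,"y":0,"z":0,"rx":0,"ry":0,"rz":-7},{"grip":0,"x":0,"y":0,"z":0,"rx":0,"ry":0,"rz":-7}]'
python3 -m jog '[{"grip":0,"x":0,"y":0,"z":30,"rx":0,"ry":0,"rz":-7},{"grip":0,"x":0,"y":0,"z":30,"rx":0,"ry":0,"rz":-6.3},{"grip":0,"x":0,"y":0,"z":20,"rx":0,"ry":0,"rz":0},{"grip":0,"x":0,"y":0,"z":0,"rx":0,"ry":0,"rz":0}]'
python3 -c "
from h import *
delta([.561,-.161,.237],-28.5)"
```

```text
time: 1.68
eef_pos: [0.5131, -0.2247, 0.4048]
tcp_rot: [0.936, -0.353, 0.0, 0.0]
contact_force: [-0.7, 0.2, 0.8]
opening: 1.002
time: 2.02
eef_pos: [0.5111, -0.2247, 0.3193]
tcp_rot: [0.969, -0.246, -0.005, -0.002]
contact_force: [0.4, 1.0, -0.5]
opening: 1.004
t 2.02 pos [ 0.5111 -0.2247  0.3193] yaw -28.49 tilt [-0.0083  0.0056 -0.9999] F [ 0.4  1.  -0.5] T [-0.03 -0.    0.04] open 1.004
tool mm [ 14.3 -79.7  82.3] rotvec deg [-0.06  0.57  0.01] in target frame mm [ 13.5 -79.8  82.3]
```

```bash

python3 -m jog '[{"grip":0,"x":4.5,"y":-27,"z":0,"rx":0,"ry":0,"rz":0},{"grip":0,"x":4.5,"y":-27,"z":0,"rx":0,"ry":0,"rz":0},{"grip":0,"x":4.5,"y":-26,"z":0,"rx":0,"ry":0,"rz":0},{"grip":0,"x":0,"y":0,"z":0,"rx":0,"ry":0,"rz":0},{"grip":0,"x":0,"y":0,"z":0,"rx":0,"ry":0,"rz":0}]'
python3 -c "
from h import *
delta([.561,-.161,.237],-28.5)
crop(read_camera('side'),240,40,200,150,4,'pics/a1.png')"
```

```text
time: 2.43
eef_pos: [0.5635, -0.1612, 0.3264]
tcp_rot: [0.97, -0.245, 0.001, 0.0]
contact_force: [0.1, 0.9, -0.7]
opening: 1.002
t 2.43 pos [ 0.5635 -0.1612  0.3264] yaw -28.37 tilt [ 0.0019 -0.0012 -1.    ] F [ 0.1  0.9 -0.7] T [-0.02 -0.04 -0.02] open 1.002
tool mm [-2.5  1.  89.4] rotvec deg [ 0.01 -0.13  0.13] in target frame mm [-2.3  1.  89.4]
```

View pics/a1.png

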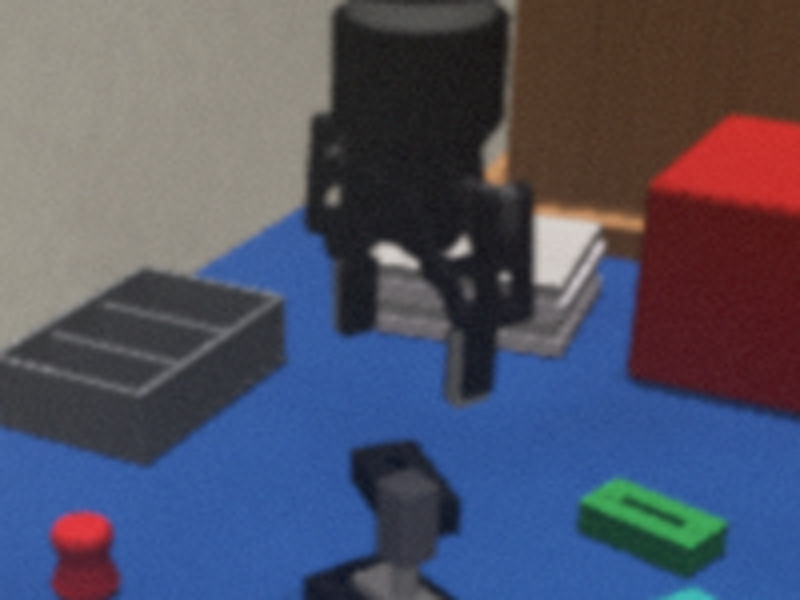

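The open fingers straddle the grip, which is at crop position (410,480). I'll go down now.

```bash

python3 -m jog '[{"grip":0,"x":-2,"y":1,"z":15,"rx":0,"ry":0,"rz":0},{"grip":0,"x":0,"y":0,"z":25,"rx":0,"ry":0,"rz":0},{"grip":0,"x":0,"y":0,"z":25,"rx":0,"ry":0,"rz":0},{"grip":0,"x":0,"y":0,"z":15,"rx":0,"ry":0,"rz":0},{"grip":0,"x":0,"y":0,"z":8,"rx":0,"ry":0,"rz":0},{"grip":0,"x":0,"y":0,"z":0,"rx":0,"ry":0,"rz":0},{"grip":0,"x":0,"y":0,"z":0,"rx":0,"ry":0,"rz":0}]'
python3 -c "
from h import *
delta([.561,-.161,.237],-28.5)
crop(read_camera('side'),240,80,200,150,4,'pics/a2.png')"
```

```text
time: 3.07
eef_pos: [0.5604, -0.1626, 0.2374]
tcp_rot: [0.969, -0.247, 0.0, 0.0]
contact_force: [-0.8, -0.1, 0.2]
opening: 1.005
t 3.07 pos [ 0.5604 -0.1626  0.2374] yaw -28.54 tilt [ 5.e-04 -4.e-04 -1.e+00] F [-0.8 -0.1  0.2] T [-0.01 -0.07 -0.02] open 1.005
tool mm [-0.2 -1.7  0.4] rotvec deg [ 0.   -0.04 -0.04] in target frame mm [-0.2 -1.7  0.4]
```

View pics/a2.png

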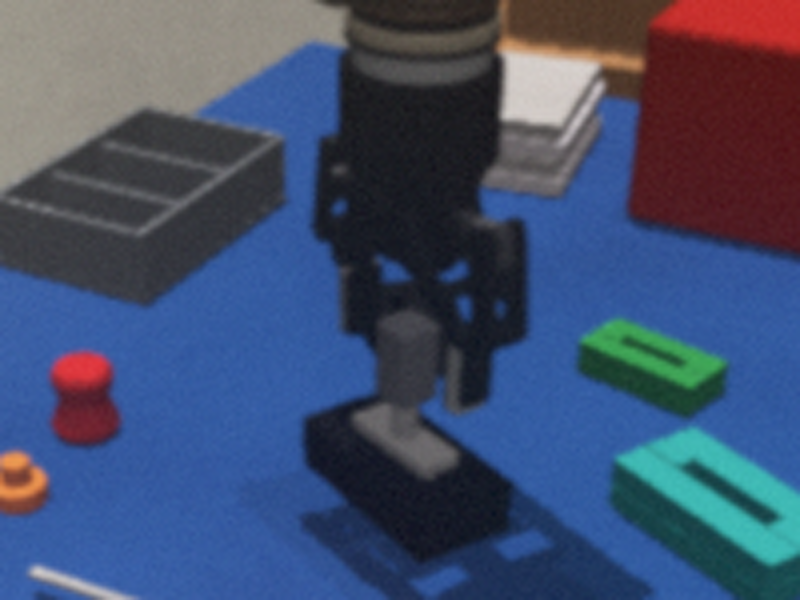

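```bash

python3 -m jog '[{"grip":0,"x":0,"y":-1.5,"z":0,"rx":0,"ry":0,"rz":0},{"grip":1,"x":0,"y":0,"z":0,"rx":0,"ry":0,"rz":0},{"grip":1,"x":0,"y":0,"z":0,"rx":0,"ry":0,"rz":0},{"grip":1,"x":0,"y":0,"z":0,"rx":0,"ry":0,"rz":0},{"grip":1,"x":0,"y":0,"z":0,"rx":0,"ry":0,"rz":0},{"grip":1,"x":0,"y":0,"z":0,"rx":0,"ry":0,"rz":0},{"grip":1,"x":0,"y":0,"z":0,"rx":0,"ry":0,"rz":0},{"grip":1,"x":0,"y":0,"z":0,"rx":0,"ry":0,"rz":0}]' 80
python3 -m jog '[{"grip":1,"x":0,"y":0,"z":0,"rx":0,"ry":0,"rz":0},{"grip":1,"x":0,"y":0,"z":0,"rx":0,"ry":0,"rz":0},{"grip":1,"x":0,"y":0,"z":0,"rx":0,"ry":0,"rz":0},{"grip":1,"x":0,"y":0,"z":0,"rx":0,"ry":0,"rz":0}]'
python3 -c "
from h import *
delta([.561,-.161,.237],-28.5)"
```

```text
time: 3.78
eef_pos: [0.5613, -0.1606, 0.2372]
tcp_rot: [0.969, -0.246, 0.0, 0.0]
contact_force: [-0.2, 0.3, 0.7]
opening: 0.274
time: 4.12
eef_pos: [0.5613, -0.1606, 0.2371]
tcp_rot: [0.969, -0.246, 0.0, 0.0]
contact_force: [-0.1, 0.1, 2.9]
opening: 0.271
t 4.12 pos [ 0.5613 -0.1606  0.2371] yaw -28.49 tilt [ 8.e-04 -3.e-04 -1.e+00] F [-0.1  0.1  2.9] T [ 0.07  0.04 -0.01] open 0.271
tool mm [-0.1  0.5  0.1] rotvec deg [-0.01 -0.05  0.01] in target frame mm [-0.1  0.5  0.1]
```

```bash

python3 -m jog '[{"grip":1,"x":0,"y":0,"z":-10,"rx":0,"ry":0,"rz":0},{"grip":1,"x":0,"y":0,"z":-20,"rx":0,"ry":0,"rz":0},{"grip":1,"x":0,"y":0,"z":-25,"rx":0,"ry":0,"rz":0},{"grip":1,"x":0,"y":0,"z":-20,"rx":0,"ry":0,"rz":0},{"grip":1,"x":0,"y":0,"z":-8,"rx":0,"ry":0,"rz":0},{"grip":1,"x":0,"y":0,"z":0,"rx":0,"ry":0,"rz":0},{"grip":1,"x":0,"y":0,"z":0,"rx":0,"ry":0,"rz":0}]'
python3 -c "
from h import *
delta([.5643,.1798,.32],-28.5)
crop(read_camera('side'),240,60,200,150,4,'pics/a3.png')"
```

```text
time: 4.7
eef_pos: [0.5607, -0.1603, 0.319]
tcp_rot: [0.969, -0.246, -0.001, -0.0]
contact_force: [0.2, 0.2, -2.1]
opening: 0.274
t 4.7 pos [ 0.5607 -0.1603  0.319 ] yaw -28.49 tilt [-1.e-03  5.e-04 -1.e+00] F [ 0.2  0.2 -2.1] T [ 0.01 -0.03  0.02] open 0.274
tool mm [-159.1 -300.6   -0.8] rotvec deg [0.   0.06 0.01] in target frame mm [-159.1 -300.6   -1. ]
```

View pics/a3.png

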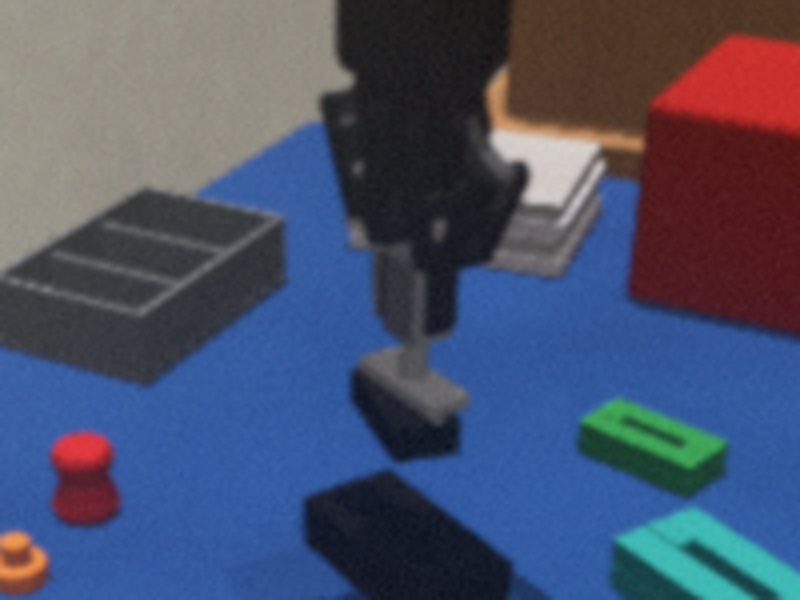

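Spanner is lifted and held upright, with its bar at crop position (412,385). I'll carry it to the ring.

```bash

python3 -m jog '[{"grip":1,"x":-8,"y":-15,"z":0,"rx":0,"ry":0,"rz":0},{"grip":1,"x":-16,"y":-30,"z":0,"rx":0,"ry":0,"rz":0},{"grip":1,"x":-18,"y":-34,"z":0,"rx":0,"ry":0,"rz":0},{"grip":1,"x":-18,"y":-34,"z":0,"rx":0,"ry":0,"rz":0},{"grip":1,"x":-18,"y":-34,"z":0,"rx":0,"ry":0,"rz":0},{"grip":1,"x":-18,"y":-34,"z":0,"rx":0,"ry":0,"rz":0},{"grip":1,"x":-18,"y":-34,"z":0,"rx":0,"ry":0,"rz":0},{"grip":1,"x":-18,"y":-34,"z":0,"rx":0,"ry":0,"rz":0}]'
python3 -m jog '[{"grip":1,"x":-16,"y":-30,"z":0,"rx":0,"ry":0,"rz":0},{"grip":1,"x":-11,"y":-21,"z":0,"rx":0,"ry":0,"rz":0},{"grip":1,"x":0,"y":0,"z":0,"rx":0,"ry":0,"rz":-5},{"grip":1,"x":0,"y":0,"z":0,"rx":0,"ry":0,"rz":-7},{"grip":1,"x":0,"y":0,"z":0,"rx":0,"ry":0,"rz":-6},{"grip":1,"x":0,"y":0,"z":0,"rx":0,"ry":0,"rz":-3.3},{"grip":1,"x":0,"y":0,"z":0,"rx":0,"ry":0,"rz":0},{"grip":1,"x":0,"y":0,"z":0,"rx":0,"ry":0,"rz":0}]'
python3 -c "
from h import *
delta([.5643,.1798,.30],-7.2)
crop(read_camera('side'),140,145,200,150,4,'pics/a4.png')
crop(read_camera('top'),140,125,160,120,5,'pics/a5.png')"
```

```text
time: 5.42
eef_pos: [0.5628, 0.1231, 0.3173]
tcp_rot: [0.969, -0.246, -0.002, 0.001]
contact_force: [1.5, -0.5, -2.4]
opening: 0.27
time: 6.08
eef_pos: [0.5639, 0.1789, 0.3177]
tcp_rot: [0.998, -0.063, -0.002, 0.0]
contact_force: [-0.5, -0.1, -0.7]
opening: 0.273
t 6.08 pos [0.5639 0.1789 0.3177] yaw -7.28 tilt [-3.5e-03 -5.0e-04 -1.0e+00] F [-0.5 -0.1 -0.7] T [ 0.02 -0.03  0.01] open 0.273
tool mm [ 0.3 -0.9 17.7] rotvec deg [ 0.05  0.2  -0.08] in target frame mm [ 0.3 -0.9 17.7]
```

View pics/a4.png

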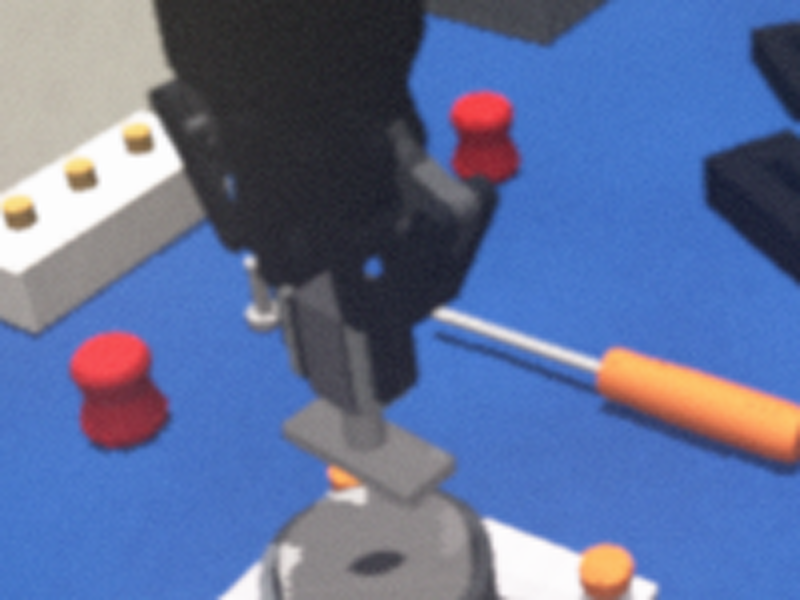

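View pics/a5.png

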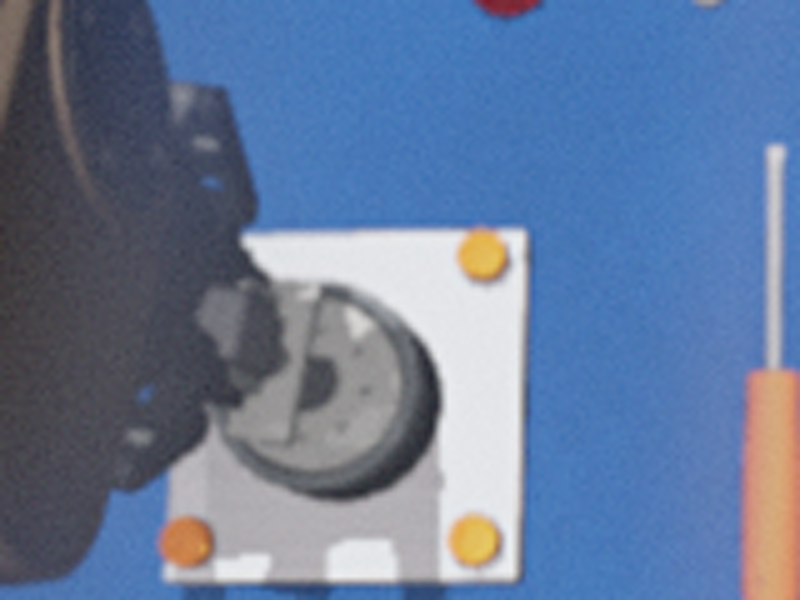

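```bash
cat > bar.py <<'E'
from h import *
c=read_camera("side"); q=np.array([onz(c,140+(u+.5)/4-.5,145+(v+.5)/4-.5,.1186) for u,v in[(283,430),(330,396),(455,463),(408,492)]])
print(q.round(4),q.mean(0).round(4)); d=q[2]-q[1]; e=q[3]-q[0]; print(np.degrees(np.arctan2(d[1],d[0])),np.degrees(np.arctan2(e[1],e[0])),np.linalg.norm(d))
t=read_camera("top"); q=np.array([onz(t,140+(u+.5)/5-.5,125+(v+.5)/5-.5,.1106) for u,v in[(322,292),(292,443)]]); print(q.round(4)); d=q[0]-q[1];print(np.degrees(np.arctan2(d[1],d[0])),np.linalg.norm(d))
E
python3 bar.py
```

```text
[[0.5918 0.1876 0.1186]
 [0.5894 0.1654 0.1186]
 [0.5292 0.172  0.1186]
 [0.5344 0.1911 0.1186]] [0.5612 0.1791 0.1186]
173.7160828132036 176.51113943479044 0.06056588921049498
[[0.5899 0.1634 0.1106]
 [0.5323 0.1701 0.1106]]
-6.654167273314896 0.05800039496586613
```

```bash

python3 -m jog '[{"grip":1,"x":1,"y":-1,"z":5,"rx":0,"ry":0.2,"rz":0},{"grip":1,"x":0,"y":0,"z":9,"rx":0,"ry":0,"rz":0},{"grip":1,"x":0,"y":0,"z":9,"rx":0,"ry":0,"rz":0},{"grip":1,"x":0,"y":0,"z":5,"rx":0,"ry":0,"rz":0},{"grip":1,"x":0,"y":0,"z":0,"rx":0,"ry":0,"rz":0},{"grip":1,"x":0,"y":0,"z":0,"rx":0,"ry":0,"rz":0}]'
python3 -c "
from h import *
delta([.5650,.1800,.2861],-7.2)
c=read_camera('side');crop(c,180,175,120,90,6.5,'pics/b4.png')"
```

```text
time: 6.78
eef_pos: [0.5654, 0.1798, 0.2907]
tcp_rot: [0.998, -0.063, 0.001, 0.0]
contact_force: [-0.6, 0.3, -1.7]
opening: 0.269
t 6.78 pos [0.5654 0.1798 0.2907] yaw -7.19 tilt [ 1.6e-03 -7.0e-04 -1.0e+00] F [-0.6  0.3 -1.7] T [0.03 0.01 0.03] open 0.269
tool mm [-0.4 -0.1  4.6] rotvec deg [ 0.03 -0.09  0.01] in target frame mm [-0.4 -0.1  4.6]
```

View pics/b4.png

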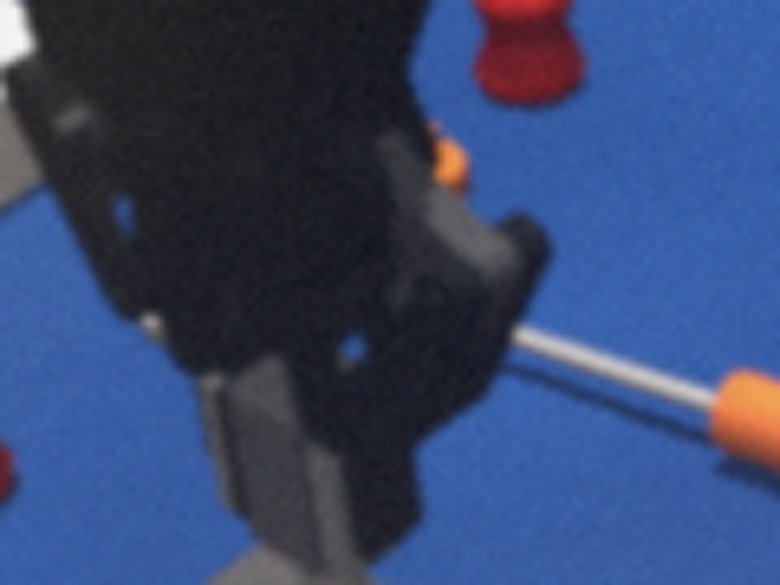

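That crop missed the bar, so I'll go by force and lower it in small steps.

```bash

python3 -m jog '[{"grip":1,"x":0,"y":0,"z":2,"rx":0,"ry":0,"rz":0},{"grip":1,"x":0,"y":0,"z":2,"rx":0,"ry":0,"rz":0},{"grip":1,"x":0,"y":0,"z":2,"rx":0,"ry":0,"rz":0},{"grip":1,"x":0,"y":0,"z":2,"rx":0,"ry":0,"rz":0},{"grip":1,"x":0,"y":0,"z":0,"rx":0,"ry":0,"rz":0},{"grip":1,"x":0,"y":0,"z":0,"rx":0,"ry":0,"rz":0}]'
python3 -c "
from h import *
delta([.5650,.1800,.2811],-7.2)
c=read_camera('side');crop(c,180,205,120,90,6.5,'pics/b5.png')"
```

```text
time: 7.33
eef_pos: [0.5656, 0.1799, 0.2835]
tcp_rot: [0.998, -0.063, 0.002, 0.0]
contact_force: [-0.1, -0.2, -2.0]
opening: 0.27
t 7.33 pos [0.5656 0.1799 0.2835] yaw -7.19 tilt [ 3.e-03 -5.e-04 -1.e+00] F [-0.1 -0.2 -2. ] T [-0.01 -0.01  0.01] open 0.27
tool mm [-0.6 -0.1  2.4] rotvec deg [ 0.   -0.18  0.01] in target frame mm [-0.6 -0.1  2.4]
```

View pics/b5.png

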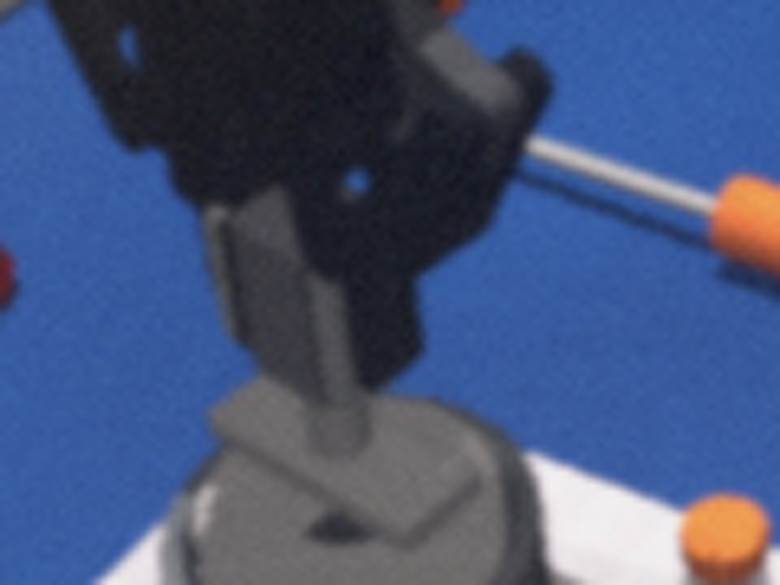

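```bash
python3 - <<'E'
from h import *
c=read_camera("side"); q=np.array([onz(c,180+(u+.5)/6.5-.5,205+(v+.5)/6.5-.5,.0844) for u,v in[(210,415),(483,470),(406,537)]])
print(q.round(4),(q[0]+q[1])/2); e=q[2]-q[0]; print(np.degrees(np.arctan2(e[1],e[0])),np.linalg.norm(e)); print(get_state()['contact_force'])
E
```

```text
[[0.5967 0.1864 0.0844]
 [0.5332 0.1706 0.0844]
 [0.5356 0.1946 0.0844]] [0.56495042 0.17851601 0.0844    ]
172.38922610681277 0.06163588758602973
[ 0.72569963  0.41221048 -1.88101788]
```

```bash

python3 -m jog '[{"grip":1,"x":0,"y":-0.7,"z":1.5,"rx":0,"ry":-0.2,"rz":0},{"grip":1,"x":0,"y":0,"z":1.5,"rx":0,"ry":0,"rz":0},{"grip":1,"x":0,"y":0,"z":0,"rx":0,"ry":0,"rz":0},{"grip":1,"x":0,"y":0,"z":0,"rx":0,"ry":0,"rz":0}]'
python3 -c "
from h import *
delta([.5650,.1805,.2811],-7.2)"
```

```text
time: 7.77
eef_pos: [0.5657, 0.1806, 0.2805]
tcp_rot: [0.998, -0.063, -0.0, -0.0]
contact_force: [-0.5, -0.5, -2.1]
opening: 0.27
t 7.77 pos [0.5657 0.1806 0.2805] yaw -7.19 tilt [-3.e-04  2.e-04 -1.e+00] F [-0.5 -0.5 -2.1] T [0.11 0.04 0.08] open 0.27
tool mm [-0.7  0.2 -0.6] rotvec deg [-0.01  0.02  0.01] in target frame mm [-0.7  0.2 -0.6]
```

```bash

python3 -m jog '[{"grip":1,"x":0,"y":0,"z":1,"rx":0,"ry":0,"rz":0},{"grip":1,"x":0,"y":0,"z":1,"rx":0,"ry":0,"rz":0},{"grip":1,"x":0,"y":0,"z":0,"rx":0,"ry":0,"rz":0},{"grip":1,"x":0,"y":0,"z":0,"rx":0,"ry":0,"rz":0}]'
python3 -c "
from h import *
delta([.5650,.1805,.2751],-7.2)"
```

```text
time: 8.1
eef_pos: [0.5657, 0.1806, 0.2786]
tcp_rot: [0.998, -0.063, -0.0, -0.0]
contact_force: [0.1, 0.1, -1.3]
opening: 0.27
t 8.1 pos [0.5657 0.1806 0.2786] yaw -7.19 tilt [-0.e+00  2.e-04 -1.e+00] F [ 0.1  0.1 -1.3] T [ 0.11 -0.05  0.04] open 0.27
tool mm [-0.7  0.2  3.5] rotvec deg [-0.01  0.    0.01] in target frame mm [-0.7  0.2  3.5]
```

```bash

python3 -m jog '[{"grip":1,"x":0,"y":0,"z":1,"rx":0,"ry":0,"rz":0},{"grip":1,"x":0,"y":0,"z":1,"rx":0,"ry":0,"rz":0},{"grip":1,"x":0,"y":0,"z":1,"rx":0,"ry":0,"rz":0},{"grip":1,"x":0,"y":0,"z":0.5,"rx":0,"ry":0,"rz":0},{"grip":1,"x":0,"y":0,"z":0,"rx":0,"ry":0,"rz":0},{"grip":1,"x":0,"y":0,"z":0,"rx":0,"ry":0,"rz":0}]'
python3 -c "
from h import *
delta([.5650,.1805,.2751],-7.2)
c=read_camera('side');crop(c,180,215,120,90,6.5,'pics/b6.png')"
```

```text
time: 8.6
eef_pos: [0.5657, 0.1806, 0.2751]
tcp_rot: [0.998, -0.063, -0.0, -0.0]
contact_force: [0.2, 1.0, -1.6]
opening: 0.271
t 8.6 pos [0.5657 0.1806 0.2751] yaw -7.19 tilt [-1.e-04  1.e-04 -1.e+00] F [ 0.2  1.  -1.6] T [ 0.15 -0.13  0.01] open 0.271
tool mm [-0.7  0.2  0. ] rotvec deg [-0.01  0.    0.01] in target frame mm [-0.7  0.2  0. ]
```

View pics/b6.png

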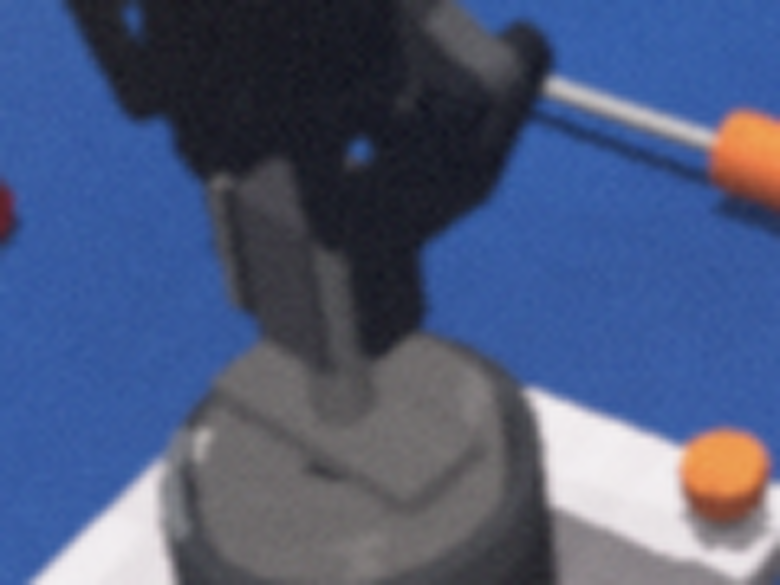

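The bar sits almost flush on the ring and there is no vertical force, so both pins are in. Now I'll turn it clockwise.

```bash

python3 -m jog '[{"grip":1,"x":0,"y":0,"z":0,"rx":0,"ry":0,"rz":0},{"grip":1,"x":0,"y":0,"z":0,"rx":0,"ry":0,"rz":1},{"grip":1,"x":0,"y":0,"z":0,"rx":0,"ry":0,"rz":2},{"grip":1,"x":0,"y":0,"z":0,"rx":0,"ry":0,"rz":2},{"grip":1,"x":0,"y":0,"z":0,"rx":0,"ry":0,"rz":2},{"grip":1,"x":0,"y":0,"z":0,"rx":0,"ry":0,"rz":2}]'
python3 -c "
from h import *
delta([.5657,.1806,.2751],-16.2)"
```

```text
time: 9.15
eef_pos: [0.5658, 0.1811, 0.2752]
tcp_rot: [0.99, -0.141, 0.001, -0.001]
contact_force: [1.3, 3.1, -3.3]
opening: 0.271
t 9.15 pos [0.5658 0.1811 0.2752] yaw -16.25 tilt [ 0.0012  0.0013 -1.    ] F [ 1.3  3.1 -3.3] T [ 0.54 -0.17  0.36] open 0.271
tool mm [0.  0.5 0.1] rotvec deg [-0.09 -0.05 -0.05] in target frame mm [0.  0.5 0.1]
```

```bash

python3 -m jog '[{"grip":1,"x":0,"y":0,"z":0,"rx":0,"ry":0,"rz":2.5},{"grip":1,"x":0,"y":0,"z":0,"rx":0,"ry":0,"rz":2.5},{"grip":1,"x":0,"y":0,"z":0,"rx":0,"ry":0,"rz":2.5},{"grip":1,"x":0,"y":0,"z":0,"rx":0,"ry":0,"rz":2.5}]'
python3 -c "
from h import *
delta([.5657,.1806,.2751],-26.2)"
```

```text
time: 9.48
eef_pos: [0.5659, 0.181, 0.2752]
tcp_rot: [0.974, -0.227, 0.001, -0.001]
contact_force: [2.4, 2.2, -3.3]
opening: 0.271
t 9.48 pos [0.5659 0.181  0.2752] yaw -26.26 tilt [ 1.5e-03  8.0e-04 -1.0e+00] F [ 2.4  2.2 -3.3] T [ 0.49 -0.29  0.39] open 0.271
tool mm [0.  0.4 0.1] rotvec deg [-0.08 -0.05 -0.06] in target frame mm [0.  0.4 0.1]
```

```bash

python3 -m jog '[{"grip":1,"x":0,"y":0,"z":0,"rx":0,"ry":0,"rz":1},{"grip":1,"x":0,"y":0,"z":0,"rx":0,"ry":0,"rz":1},{"grip":1,"x":0,"y":0,"z":0,"rx":0,"ry":0,"rz":1},{"grip":1,"x":0,"y":0,"z":0,"rx":0,"ry":0,"rz":1}]'
python3 -c "
from h import *
delta([.5657,.1806,.2751],-30.2)"
```

```text
time: 9.82
eef_pos: [0.5659, 0.1808, 0.2752]
tcp_rot: [0.965, -0.261, 0.0, -0.001]
contact_force: [2.6, 3.6, -4.2]
opening: 0.27
t 9.82 pos [0.5659 0.1808 0.2752] yaw -30.25 tilt [ 1.1e-03  8.0e-04 -1.0e+00] F [ 2.6  3.6 -4.2] T [ 0.72 -0.44  0.31] open 0.27
tool mm [-0.1  0.3  0.1] rotvec deg [-0.07 -0.03 -0.05] in target frame mm [-0.1  0.3  0.1]
```

```bash
cat > d.py <<'E'
from h import *
import sys
delta([.5657,.1806,.2751],float(sys.argv[1]))
E
python3 -m jog '[{"grip":1,"x":0,"y":-0.3,"z":0,"rx":0,"ry":0,"rz":1},{"grip":1,"x":0,"y":0,"z":0,"rx":0,"ry":0,"rz":1},{"grip":1,"x":0,"y":0,"z":0,"rx":0,"ry":0,"rz":0}]'
python3 d.py -32.2
```

```text
time: 10.07
eef_pos: [0.566, 0.1809, 0.2753]
tcp_rot: [0.961, -0.278, 0.0, -0.0]
contact_force: [2.8, 2.8, -3.3]
opening: 0.269
t 10.07 pos [0.566  0.1809 0.2753] yaw -32.24 tilt [ 7.e-04  3.e-04 -1.e+00] F [ 2.8  2.8 -3.3] T [ 0.68 -0.52  0.35] open 0.269
tool mm [-0.1  0.4  0.2] rotvec deg [-0.03 -0.02 -0.04] in target frame mm [-0.1  0.4  0.2]
```

```bash

python3 -m jog '[{"grip":1,"x":0,"y":0,"z":0,"rx":0,"ry":0,"rz":1},{"grip":1,"x":0,"y":0,"z":0,"rx":0,"ry":0,"rz":1},{"grip":1,"x":0,"y":0,"z":0,"rx":0,"ry":0,"rz":0}]'
python3 d.py -34.2
```

```text
time: 10.32
eef_pos: [0.566, 0.1808, 0.2753]
tcp_rot: [0.956, -0.294, 0.0, -0.0]
contact_force: [3.2, 3.1, -4.9]
opening: 0.271
t 10.32 pos [0.566  0.1808 0.2753] yaw -34.25 tilt [ 7.e-04  2.e-04 -1.e+00] F [ 3.2  3.1 -4.9] T [ 0.69 -0.66  0.22] open 0.271
tool mm [-0.1  0.4  0.2] rotvec deg [-0.03 -0.03 -0.05] in target frame mm [-0.1  0.4  0.2]
```

```bash

python3 -m jog '[{"grip":1,"x":0.1,"y":-0.5,"z":0,"rx":0,"ry":0,"rz":1},{"grip":1,"x":0,"y":0,"z":0,"rx":0,"ry":0,"rz":1},{"grip":1,"x":0,"y":0,"z":0,"rx":0,"ry":0,"rz":0}]'
python3 d.py -36.2
```

```text
time: 10.57
eef_pos: [0.5663, 0.181, 0.2752]
tcp_rot: [0.95, -0.311, -0.0, 0.0]
contact_force: [3.1, 1.9, -4.9]
opening: 0.274
t 10.57 pos [0.5663 0.181  0.2752] yaw -36.24 tilt [-3.e-04 -5.e-04 -1.e+00] F [ 3.1  1.9 -4.9] T [ 0.4  -0.46  0.29] open 0.274
tool mm [-0.2  0.7  0.1] rotvec deg [ 0.03 -0.   -0.04] in target frame mm [-0.2  0.7  0.1]
```

```bash

python3 -m jog '[{"grip":1,"x":0,"y":0,"z":0,"rx":0,"ry":0,"rz":1},{"grip":1,"x":0,"y":0,"z":0,"rx":0,"ry":0,"rz":1},{"grip":1,"x":0,"y":0,"z":0,"rx":0,"ry":0,"rz":0}]'
python3 d.py -38.2
```

```text
time: 10.82
eef_pos: [0.5663, 0.181, 0.2753]
tcp_rot: [0.945, -0.328, 0.0, 0.0]
contact_force: [2.0, 1.1, -4.0]
opening: 0.269
t 10.82 pos [0.5663 0.181  0.2753] yaw -38.25 tilt [-1.e-04 -5.e-04 -1.e+00] F [ 2.   1.1 -4. ] T [ 0.29 -0.5   0.27] open 0.269
tool mm [-0.2  0.7  0.2] rotvec deg [ 0.03 -0.01 -0.05] in target frame mm [-0.2  0.7  0.2]
```

```bash

python3 -m jog '[{"grip":1,"x":0.1,"y":-0.3,"z":0,"rx":0,"ry":0,"rz":1},{"grip":1,"x":0,"y":0,"z":0,"rx":0,"ry":0,"rz":1},{"grip":1,"x":0,"y":0,"z":0,"rx":0,"ry":0,"rz":0}]'
python3 d.py -40.2
```

```text
time: 11.07
eef_pos: [0.5665, 0.1811, 0.2752]
tcp_rot: [0.939, -0.344, -0.0, 0.001]
contact_force: [1.0, -0.5, -2.9]
opening: 0.268
t 11.07 pos [0.5665 0.1811 0.2752] yaw -40.24 tilt [-8.e-04 -9.e-04 -1.e+00] F [ 1.  -0.5 -2.9] T [ 0.   -0.29  0.25] open 0.268
tool mm [-0.2  0.9  0.1] rotvec deg [ 0.07  0.   -0.04] in target frame mm [-0.2  0.9  0.1]
```

```bash

python3 -m jog '[{"grip":1,"x":0,"y":0,"z":0,"rx":0,"ry":0,"rz":1},{"grip":1,"x":0,"y":0,"z":0,"rx":0,"ry":0,"rz":1},{"grip":1,"x":0,"y":0,"z":0,"rx":0,"ry":0,"rz":0}]'
python3 d.py -42.2
```

```text
time: 11.32
eef_pos: [0.5665, 0.1812, 0.2752]
tcp_rot: [0.933, -0.36, -0.0, 0.0]
contact_force: [1.0, -0.0, -2.8]
opening: 0.271
t 11.32 pos [0.5665 0.1812 0.2752] yaw -42.23 tilt [-5.e-04 -8.e-04 -1.e+00] F [ 1.  -0.  -2.8] T [-0.19 -0.21  0.26] open 0.271
tool mm [-0.2  0.9  0.1] rotvec deg [ 0.05 -0.01 -0.03] in target frame mm [-0.2  0.9  0.1]
```

```bash

python3 -m jog '[{"grip":1,"x":0,"y":0,"z":0,"rx":0,"ry":0,"rz":1},{"grip":1,"x":0,"y":0,"z":0,"rx":0,"ry":0,"rz":1},{"grip":1,"x":0,"y":0,"z":0,"rx":0,"ry":0,"rz":0}]'
python3 d.py -44.2
```

```text
time: 11.57
eef_pos: [0.5665, 0.1812, 0.2752]
tcp_rot: [0.926, -0.377, -0.0, 0.0]
contact_force: [0.8, -2.0, -2.7]
opening: 0.27
t 11.57 pos [0.5665 0.1812 0.2752] yaw -44.24 tilt [-4.e-04 -8.e-04 -1.e+00] F [ 0.8 -2.  -2.7] T [-0.36 -0.13  0.28] open 0.27
tool mm [-0.2  1.   0.1] rotvec deg [ 0.05 -0.01 -0.04] in target frame mm [-0.2  1.   0.1]
```

```bash

python3 -m jog '[{"grip":1,"x":0,"y":0,"z":0,"rx":0,"ry":0,"rz":1},{"grip":1,"x":0,"y":0,"z":0,"rx":0,"ry":0,"rz":1},{"grip":1,"x":0,"y":0,"z":0,"rx":0,"ry":0,"rz":0}]'
python3 d.py -46.2; python3 -c "
from h import *
c=read_camera('top');crop(c,150,145,120,90,6.5,'pics/b7.png')
c=read_camera('side');crop(c,180,215,120,90,6.5,'pics/b8.png')"
```

```text
time: 11.82
eef_pos: [0.5665, 0.1812, 0.2752]
tcp_rot: [0.92, -0.393, 0.0, 0.0]
contact_force: [-0.3, -3.1, -2.6]
opening: 0.269
t 11.82 pos [0.5665 0.1812 0.2752] yaw -46.24 tilt [-3.e-04 -8.e-04 -1.e+00] F [-0.3 -3.1 -2.6] T [-0.52 -0.14  0.25] open 0.269
tool mm [-0.2  1.   0.1] rotvec deg [ 0.04 -0.02 -0.04] in target frame mm [-0.2  1.   0.1]
```

View pics/b7.png

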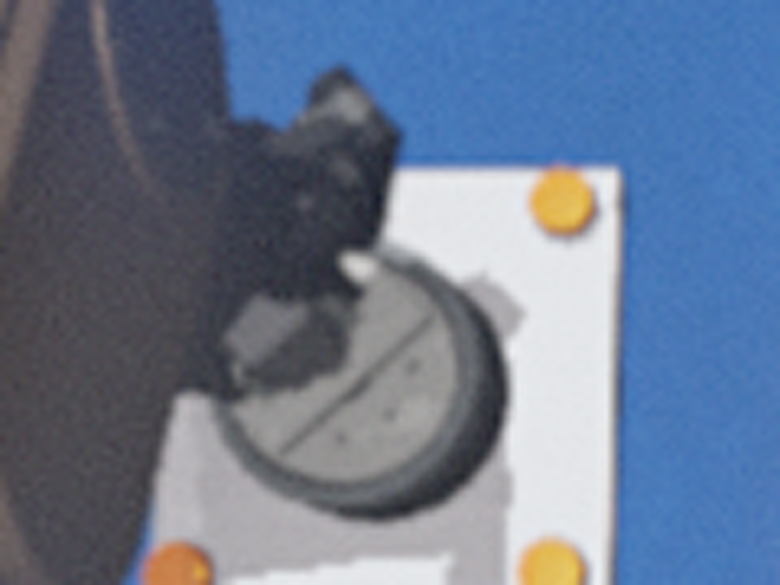

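View pics/b8.png

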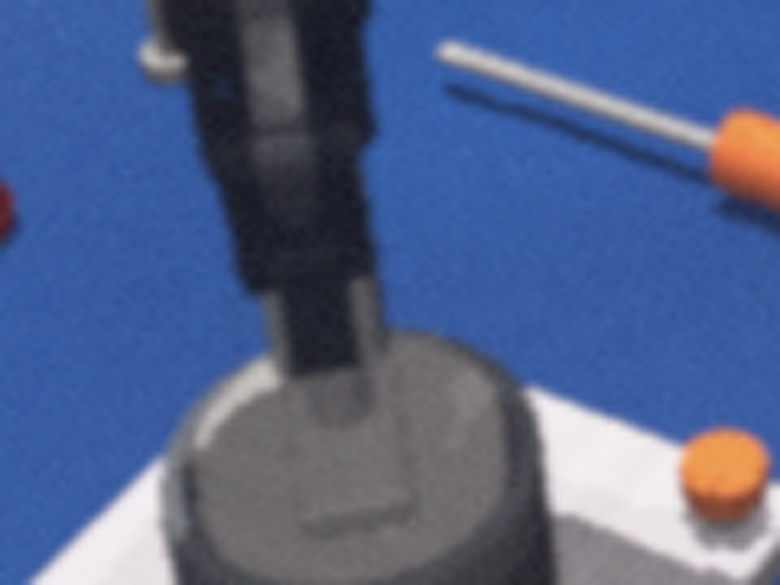

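The bar and the holes at crop positions (412,366), (388,415) and (342,437) turn together. I'll carry on and trim the sideways position.

```bash

python3 -m jog '[{"grip":1,"x":0.2,"y":0.2,"z":0,"rx":0,"ry":0,"rz":1},{"grip":1,"x":0,"y":0,"z":0,"rx":0,"ry":0,"rz":1},{"grip":1,"x":0,"y":0,"z":0,"rx":0,"ry":0,"rz":0}]'
python3 d.py -48.2
```

```text
time: 12.17
eef_pos: [0.5665, 0.181, 0.2752]
tcp_rot: [0.913, -0.409, -0.0, 0.0]
contact_force: [1.2, -2.6, -3.1]
opening: 0.272
t 12.17 pos [0.5665 0.181  0.2752] yaw -48.24 tilt [-2.e-04 -3.e-04 -1.e+00] F [ 1.2 -2.6 -3.1] T [-0.58 -0.12  0.26] open 0.272
tool mm [-0.3  0.9  0.1] rotvec deg [ 0.02 -0.   -0.04] in target frame mm [-0.3  0.9  0.1]
```

```bash

python3 -m jog '[{"grip":1,"x":0.1,"y":0.1,"z":0,"rx":0,"ry":0,"rz":1},{"grip":1,"x":0,"y":0,"z":0,"rx":0,"ry":0,"rz":1},{"grip":1,"x":0,"y":0,"z":0,"rx":0,"ry":0,"rz":0}]'
python3 d.py -50.2
```

```text
time: 12.42
eef_pos: [0.5665, 0.1809, 0.2752]
tcp_rot: [0.905, -0.425, -0.0, 0.0]
contact_force: [0.6, -2.9, -1.6]
opening: 0.272
t 12.42 pos [0.5665 0.1809 0.2752] yaw -50.25 tilt [-2.e-04 -1.e-04 -1.e+00] F [ 0.6 -2.9 -1.6] T [-0.54 -0.09  0.28] open 0.272
tool mm [-0.3  0.8  0.1] rotvec deg [ 0.01  0.   -0.05] in target frame mm [-0.3  0.8  0.1]
```

```bash

python3 -m jog '[{"grip":1,"x":0.2,"y":0.2,"z":0,"rx":0,"ry":0,"rz":1},{"grip":1,"x":0,"y":0,"z":0,"rx":0,"ry":0,"rz":1},{"grip":1,"x":0,"y":0,"z":0,"rx":0,"ry":0,"rz":0}]'
python3 d.py -52.2
```

```text
time: 12.67
eef_pos: [0.5665, 0.1807, 0.2752]
tcp_rot: [0.898, -0.44, -0.0, -0.0]
contact_force: [1.3, -2.1, -2.1]
opening: 0.276
t 12.67 pos [0.5665 0.1807 0.2752] yaw -52.26 tilt [-1.e-04  3.e-04 -1.e+00] F [ 1.3 -2.1 -2.1] T [-0.42 -0.14  0.31] open 0.276
tool mm [-0.4  0.7  0.1] rotvec deg [-0.01  0.02 -0.06] in target frame mm [-0.4  0.7  0.1]
```

```bash

python3 -m jog '[{"grip":1,"x":0.1,"y":0.1,"z":0,"rx":0,"ry":0,"rz":1},{"grip":1,"x":0,"y":0,"z":0,"rx":0,"ry":0,"rz":1},{"grip":1,"x":0,"y":0,"z":0,"rx":0,"ry":0,"rz":0}]'
python3 d.py -54.2
```

```text
time: 12.92
eef_pos: [0.5665, 0.1806, 0.2752]
tcp_rot: [0.89, -0.456, -0.0, -0.0]
contact_force: [0.7, -0.7, -2.5]
opening: 0.271
t 12.92 pos [0.5665 0.1806 0.2752] yaw -54.26 tilt [ 0.e+00  4.e-04 -1.e+00] F [ 0.7 -0.7 -2.5] T [-0.26 -0.1   0.31] open 0.271
tool mm [-0.4  0.6  0.1] rotvec deg [-0.01  0.02 -0.06] in target frame mm [-0.4  0.6  0.1]
```

```bash

python3 -m jog '[{"grip":1,"x":0,"y":0,"z":0,"rx":0,"ry":0,"rz":0.8},{"grip":1,"x":0,"y":0,"z":0,"rx":0,"ry":0,"rz":0.7},{"grip":1,"x":0,"y":0,"z":0,"rx":0,"ry":0,"rz":0}]'
python3 d.py -55.7
```

```text
time: 13.17
eef_pos: [0.5665, 0.1806, 0.2752]
tcp_rot: [0.884, -0.467, -0.0, -0.0]
contact_force: [0.3, -1.5, -2.9]
opening: 0.269
t 13.17 pos [0.5665 0.1806 0.2752] yaw -55.74 tilt [-1.e-04  3.e-04 -1.e+00] F [ 0.3 -1.5 -2.9] T [-0.29 -0.06  0.25] open 0.269
tool mm [-0.4  0.6  0.1] rotvec deg [-0.01  0.02 -0.04] in target frame mm [-0.4  0.6  0.1]
```

```bash

python3 -m jog '[{"grip":1,"x":0,"y":0,"z":0,"rx":0,"ry":0,"rz":0.8},{"grip":1,"x":0,"y":0,"z":0,"rx":0,"ry":0,"rz":0.7},{"grip":1,"x":0,"y":0,"z":0,"rx":0,"ry":0,"rz":0}]'
python3 d.py -57.2
```

```text
time: 13.42
eef_pos: [0.5665, 0.1806, 0.2752]
tcp_rot: [0.878, -0.479, -0.0, -0.0]
contact_force: [0.4, -0.9, -2.5]
opening: 0.27
t 13.42 pos [0.5665 0.1806 0.2752] yaw -57.24 tilt [-1.e-04  2.e-04 -1.e+00] F [ 0.4 -0.9 -2.5] T [-0.18 -0.08  0.29] open 0.27
tool mm [-0.4  0.6  0.1] rotvec deg [-0.    0.01 -0.04] in target frame mm [-0.4  0.6  0.1]
```

```bash

python3 -m jog '[{"grip":1,"x":0,"y":0,"z":0,"rx":0,"ry":0,"rz":0.8},{"grip":1,"x":0,"y":0,"z":0,"rx":0,"ry":0,"rz":0.7},{"grip":1,"x":0,"y":0,"z":0,"rx":0,"ry":0,"rz":0}]'
python3 d.py -58.7
```

```text
time: 13.67
eef_pos: [0.5665, 0.1805, 0.2752]
tcp_rot: [0.872, -0.49, -0.0, -0.0]
contact_force: [-0.1, -0.7, -2.0]
opening: 0.267
t 13.67 pos [0.5665 0.1805 0.2752] yaw -58.73 tilt [-1.e-04  1.e-04 -1.e+00] F [-0.1 -0.7 -2. ] T [-0.28 -0.09  0.29] open 0.267
tool mm [-0.4  0.6  0.1] rotvec deg [ 0.    0.01 -0.03] in target frame mm [-0.4  0.6  0.1]
```

```bash

python3 -m jog '[{"grip":1,"x":0,"y":0,"z":0,"rx":0,"ry":0,"rz":0.8},{"grip":1,"x":0,"y":0,"z":0,"rx":0,"ry":0,"rz":0.7},{"grip":1,"x":0,"y":0,"z":0,"rx":0,"ry":0,"rz":0}]'
python3 d.py -60.2
```

```text
time: 13.92
eef_pos: [0.5665, 0.1806, 0.2752]
tcp_rot: [0.865, -0.501, 0.0, 0.0]
contact_force: [-0.4, -2.0, -2.6]
opening: 0.269
t 13.92 pos [0.5665 0.1806 0.2752] yaw -60.16 tilt [ 0.e+00 -3.e-04 -1.e+00] F [-0.4 -2.  -2.6] T [-0.19 -0.07  0.63] open 0.269
tool mm [-0.4  0.6  0.1] rotvec deg [ 0.01 -0.01  0.04] in target frame mm [-0.4  0.6  0.1]
```

The torque jumped from 0.29 to 0.63 N m, so the ring is against its stop. I'll take the load off the pins and hold.

```bash

python3 -m jog '[{"grip":1,"x":0,"y":0,"z":0,"rx":0,"ry":0,"rz":-1},{"grip":1,"x":0,"y":0,"z":0,"rx":0,"ry":0,"rz":-1},{"grip":1,"x":0,"y":0,"z":0,"rx":0,"ry":0,"rz":0},{"grip":1,"x":0,"y":0,"z":0,"rx":0,"ry":0,"rz":0}]'
python3 d.py -58.2
```

```text
time: 14.25
eef_pos: [0.5665, 0.1805, 0.2752]
tcp_rot: [0.874, -0.487, -0.0, -0.0]
contact_force: [0.4, -1.5, -2.8]
opening: 0.273
t 14.25 pos [0.5665 0.1805 0.2752] yaw -58.25 tilt [-2.e-04  4.e-04 -1.e+00] F [ 0.4 -1.5 -2.8] T [-0.18 -0.04  0.09] open 0.273
tool mm [-0.5  0.6  0.1] rotvec deg [-0.    0.03 -0.05] in target frame mm [-0.5  0.6  0.1]
```

```bash

python3 -m jog '[{"grip":1,"x":0,"y":0,"z":0,"rx":0,"ry":0,"rz":1},{"grip":1,"x":0,"y":0,"z":0,"rx":0,"ry":0,"rz":0.9},{"grip":1,"x":0,"y":0,"z":0,"rx":0,"ry":0,"rz":0},{"grip":1,"x":0,"y":0,"z":0,"rx":0,"ry":0,"rz":0},{"grip":1,"x":0,"y":0,"z":0,"rx":0,"ry":0,"rz":0}]'
python3 d.py -60.2
```

```text
time: 14.67
eef_pos: [0.5665, 0.1805, 0.2752]
tcp_rot: [0.866, -0.5, 0.0, 0.0]
contact_force: [-0.2, -0.5, -2.2]
opening: 0.268
t 14.67 pos [0.5665 0.1805 0.2752] yaw -60.04 tilt [-0.e+00 -2.e-04 -1.e+00] F [-0.2 -0.5 -2.2] T [-0.18 -0.    0.55] open 0.268
tool mm [-0.4  0.6  0.1] rotvec deg [ 0.01 -0.01  0.16] in target frame mm [-0.4  0.6  0.1]
```

Stop confirmed: 0.55 N m, steady, at the same angle. I'll back off about 2.8° and lift out.

```bash

python3 -m jog '[{"grip":1,"x":0,"y":0,"z":0,"rx":0,"ry":0,"rz":-1},{"grip":1,"x":0,"y":0,"z":0,"rx":0,"ry":0,"rz":-1},{"grip":1,"x":0,"y":0,"z":0,"rx":0,"ry":0,"rz":-0.8},{"grip":1,"x":0,"y":0,"z":0,"rx":0,"ry":0,"rz":0},{"grip":1,"x":0,"y":0,"z":0,"rx":0,"ry":0,"rz":0}]'
python3 d.py -57.4
python3 -m jog '[{"grip":1,"x":0,"y":0,"z":-1,"rx":0,"ry":0,"rz":0},{"grip":1,"x":0,"y":0,"z":-2,"rx":0,"ry":0,"rz":0},{"grip":1,"x":0,"y":0,"z":-2,"rx":0,"ry":0,"rz":0},{"grip":1,"x":0,"y":0,"z":-2,"rx":0,"ry":0,"rz":0}]'
python3 d.py -57.4
```

```text
time: 15.08
eef_pos: [0.5665, 0.1806, 0.2753]
tcp_rot: [0.877, -0.48, -0.0, -0.0]
contact_force: [-0.5, -0.2, -0.9]
opening: 0.268
t 15.08 pos [0.5665 0.1806 0.2753] yaw -57.35 tilt [-2.e-04  7.e-04 -1.e+00] F [-0.5 -0.2 -0.9] T [-0.01  0.04 -0.02] open 0.268
tool mm [-0.4  0.6  0.2] rotvec deg [-0.01  0.04  0.05] in target frame mm [-0.4  0.6  0.2]
time: 15.42
eef_pos: [0.5666, 0.1805, 0.2826]
tcp_rot: [0.878, -0.479, 0.0, -0.0]
contact_force: [-0.0, 0.2, -2.1]
opening: 0.272
t 15.42 pos [0.5666 0.1805 0.2826] yaw -57.3 tilt [ 4.e-04  2.e-04 -1.e+00] F [-0.   0.2 -2.1] T [ 0.03 -0.02 -0.05] open 0.272
tool mm [-0.5  0.7  7.5] rotvec deg [-0.02 -0.    0.1 ] in target frame mm [-0.5  0.7  7.5]
```

```bash

python3 -m jog '[{"grip":1,"x":0,"y":0,"z":-6,"rx":0,"ry":0,"rz":0},{"grip":1,"x":0,"y":0,"z":-12,"rx":0,"ry":0,"rz":0},{"grip":1,"x":0,"y":0,"z":-15,"rx":0,"ry":0,"rz":0},{"grip":1,"x":0,"y":0,"z":-8,"rx":0,"ry":0,"rz":-5},{"grip":1,"x":0,"y":0,"z":0,"rx":0,"ry":0,"rz":-7},{"grip":1,"x":0,"y":0,"z":0,"rx":0,"ry":0,"rz":-7},{"grip":1,"x":0,"y":0,"z":0,"rx":0,"ry":0,"rz":-6},{"grip":1,"x":0,"y":0,"z":0,"rx":0,"ry":0,"rz":-3.8}]'
python3 -c "
from h import *
delta([.5613,-.1606,.32],-28.5)"
```

```text
time: 16.08
eef_pos: [0.5666, 0.1805, 0.3248]
tcp_rot: [0.97, -0.244, 0.001, -0.0]
contact_force: [-0.4, -0.1, -2.2]
opening: 0.269
t 16.08 pos [0.5666 0.1805 0.3248] yaw -28.22 tilt [ 1.7e-03  3.0e-04 -1.0e+00] F [-0.4 -0.1 -2.2] T [ 0.01  0.01 -0.04] open 0.269
tool mm [156.6 303.1   4.7] rotvec deg [-0.06 -0.08  0.28] in target frame mm [158.1 302.3   4.8]
```

```bash

python3 -m jog '[{"grip":1,"x":8,"y":15,"z":0,"rx":0,"ry":0,"rz":0.3},{"grip":1,"x":16,"y":30,"z":0,"rx":0,"ry":0,"rz":0},{"grip":1,"x":18,"y":34,"z":0,"rx":0,"ry":0,"rz":0},{"grip":1,"x":18,"y":34,"z":0,"rx":0,"ry":0,"rz":0},{"grip":1,"x":18,"y":34,"z":0,"rx":0,"ry":0,"rz":0},{"grip":1,"x":18,"y":34,"z":0,"rx":0,"ry":0,"rz":0},{"grip":1,"x":18,"y":34,"z":0,"rx":0,"ry":0,"rz":0},{"grip":1,"x":18,"y":34,"z":0,"rx":0,"ry":0,"rz":0}]'
python3 -m jog '[{"grip":1,"x":16,"y":32,"z":0,"rx":0,"ry":0,"rz":0},{"grip":1,"x":10,"y":21,"z":0,"rx":0,"ry":0,"rz":0},{"grip":1,"x":0,"y":0,"z":0,"rx":0,"ry":0,"rz":0},{"grip":1,"x":0,"y":0,"z":0,"rx":0,"ry":0,"rz":0}]'
python3 -c "
from h import *
delta([.5613,-.1606,.2371],-28.5)
c=read_camera('top');crop(c,160,155,100,90,6.5,'pics/c1.png')
c=read_camera('side');crop(c,270,80,120,90,6.5,'pics/c2.png')"
```

```text
time: 16.75
eef_pos: [0.5622, -0.1031, 0.3249]
tcp_rot: [0.969, -0.249, 0.001, 0.0]
contact_force: [0.1, -0.4, -1.1]
opening: 0.268
time: 17.08
eef_pos: [0.5596, -0.1616, 0.3244]
tcp_rot: [0.968, -0.25, 0.001, -0.0]
contact_force: [0.4, 1.1, -1.2]
opening: 0.269
t 17.08 pos [ 0.5596 -0.1616  0.3244] yaw -28.95 tilt [ 1.4e-03 -2.0e-04 -1.0e+00] F [ 0.4  1.1 -1.2] T [0.06 0.07 0.03] open 0.269
tool mm [ 0.9 -1.7 87.3] rotvec deg [-0.03 -0.07 -0.45] in target frame mm [ 1.  -1.7 87.3]
```

View pics/c1.png

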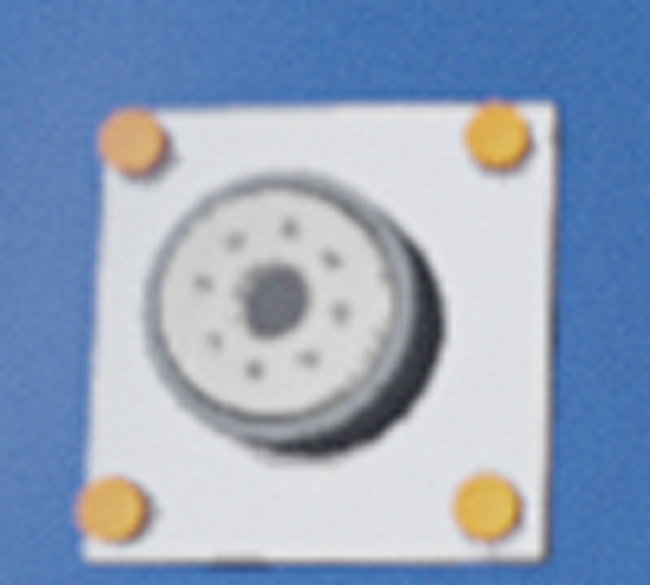

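View pics/c2.png

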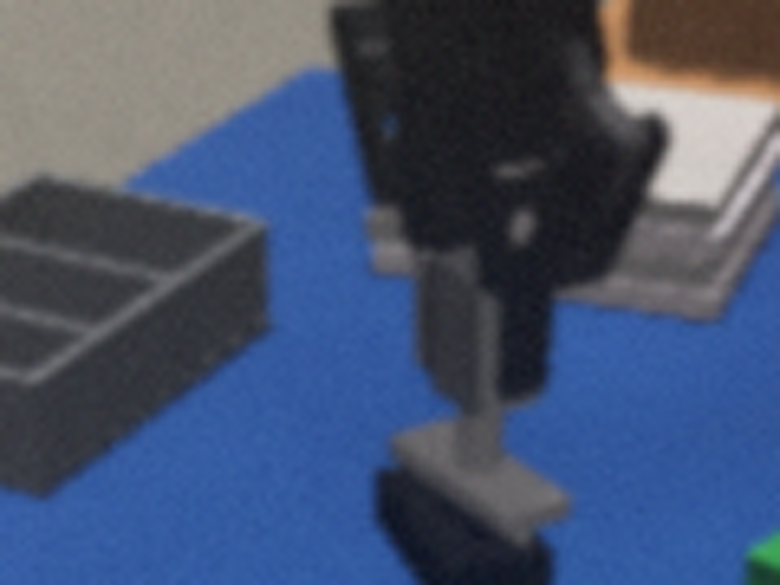

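The ring holes have moved about 5° modulo 45°, for example one at (290,229), which fits a turn of about 50°. The spanner is upright over the rest, so I'll lower it.

```bash

python3 -m jog '[{"grip":1,"x":1,"y":-1.7,"z":10,"rx":0,"ry":0,"rz":-0.4},{"grip":1,"x":0,"y":0,"z":22,"rx":0,"ry":0,"rz":0},{"grip":1,"x":0,"y":0,"z":20,"rx":0,"ry":0,"rz":0},{"grip":1,"x":0,"y":0,"z":12,"rx":0,"ry":0,"rz":0},{"grip":1,"x":0,"y":0,"z":6,"rx":0,"ry":0,"rz":0},{"grip":1,"x":0,"y":0,"z":0,"rx":0,"ry":0,"rz":0},{"grip":1,"x":0,"y":0,"z":0,"rx":0,"ry":0,"rz":0}]'
python3 -c "
from h import *
delta([.5613,-.1606,.2371],-28.5)
c=read_camera('side');crop(c,270,110,120,90,6.5,'pics/c3.png')"
```

```text
time: 17.77
eef_pos: [0.5616, -0.1589, 0.2534]
tcp_rot: [0.97, -0.245, 0.0, -0.0]
contact_force: [0.8, -0.2, -2.1]
opening: 0.271
t 17.77 pos [ 0.5616 -0.1589  0.2534] yaw -28.34 tilt [ 2.e-04 -0.e+00 -1.e+00] F [ 0.8 -0.2 -2.1] T [ 0.04 -0.07  0.  ] open 0.271
tool mm [ 0.5  1.7 16.3] rotvec deg [-0.   -0.01  0.16] in target frame mm [ 0.5  1.7 16.3]
```

View pics/c3.png

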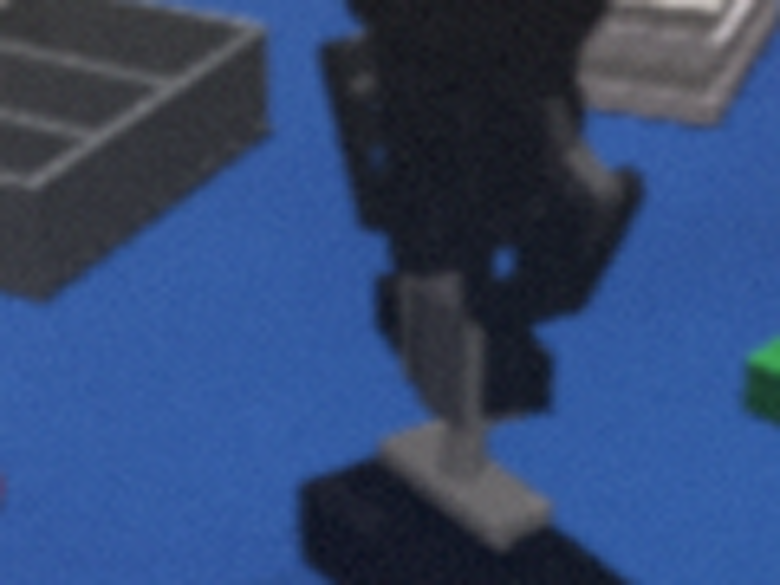

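```bash

python3 -m jog '[{"grip":1,"x":0.3,"y":1.5,"z":0,"rx":0,"ry":0,"rz":0},{"grip":1,"x":0,"y":0,"z":3,"rx":0,"ry":0,"rz":0},{"grip":1,"x":0,"y":0,"z":4,"rx":0,"ry":0,"rz":0},{"grip":1,"x":0,"y":0,"z":3,"rx":0,"ry":0,"rz":0},{"grip":1,"x":0,"y":0,"z":0,"rx":0,"ry":0,"rz":0}]'
python3 -c "
from h import *
delta([.5606,-.1603,.2371],-28.5)"
```

```text
time: 18.23
eef_pos: [0.5605, -0.1606, 0.2423]
tcp_rot: [0.969, -0.245, -0.001, -0.0]
contact_force: [-0.0, -0.1, -2.4]
opening: 0.271
t 18.23 pos [ 0.5605 -0.1606  0.2423] yaw -28.4 tilt [-1.5e-03  7.0e-04 -1.0e+00] F [-0.  -0.1 -2.4] T [-0.02  0.03  0.03] open 0.271
tool mm [-0.1 -0.4  5.2] rotvec deg [0.   0.09 0.1 ] in target frame mm [-0.1 -0.4  5.2]
```

In the slot: the tips are about 5 mm below the top of the block, with no extra force.

```bash

python3 -m jog '[{"grip":1,"x":0,"y":0,"z":2,"rx":0,"ry":0.1,"rz":0},{"grip":1,"x":0,"y":0,"z":2,"rx":0,"ry":0,"rz":0},{"grip":1,"x":0,"y":0,"z":1,"rx":0,"ry":0,"rz":0},{"grip":1,"x":0,"y":0,"z":0,"rx":0,"ry":0,"rz":0},{"grip":1,"x":0,"y":0,"z":0,"rx":0,"ry":0,"rz":0}]'
python3 -c "
from h import *
delta([.5606,-.1603,.2371],-28.5)"
```

```text
time: 18.65
eef_pos: [0.5609, -0.1607, 0.2381]
tcp_rot: [0.969, -0.245, 0.001, 0.0]
contact_force: [-1.0, 0.5, -1.7]
opening: 0.27
t 18.65 pos [ 0.5609 -0.1607  0.2381] yaw -28.38 tilt [ 1.3e-03 -7.0e-04 -1.0e+00] F [-1.   0.5 -1.7] T [-0.01  0.06 -0.02] open 0.27
tool mm [-0.4 -0.2  1. ] rotvec deg [-0.   -0.09  0.12] in target frame mm [-0.4 -0.2  1. ]
```

```bash

python3 -m jog '[{"grip":1,"x":0,"y":0,"z":0.7,"rx":0,"ry":0,"rz":0},{"grip":1,"x":0,"y":0,"z":0,"rx":0,"ry":0,"rz":0},{"grip":0,"x":0,"y":0,"z":0,"rx":0,"ry":0,"rz":0},{"grip":0,"x":0,"y":0,"z":0,"rx":0,"ry":0,"rz":0},{"grip":0,"x":0,"y":0,"z":0,"rx":0,"ry":0,"rz":0},{"grip":0,"x":0,"y":0,"z":0,"rx":0,"ry":0,"rz":0},{"grip":0,"x":0,"y":0,"z":0,"rx":0,"ry":0,"rz":0},{"grip":0,"x":0,"y":0,"z":0,"rx":0,"ry":0,"rz":0}]'
python3 d.py -28.5
```

```text
time: 19.32
eef_pos: [0.5609, -0.1608, 0.2377]
tcp_rot: [0.969, -0.245, 0.001, 0.0]
contact_force: [0.9, 0.1, 0.5]
opening: 0.997
t 19.32 pos [ 0.5609 -0.1608  0.2377] yaw -28.39 tilt [ 0.0019 -0.001  -1.    ] F [0.9 0.1 0.5] T [-0.   -0.02 -0.04] open 0.997
tool mm [-158.  -302.6  -37.7] rotvec deg [-0.   -0.12  0.11] in target frame mm [-158.7 -302.3  -37.4]
```

```bash

python3 -m jog '[{"grip":0,"x":0,"y":0,"z":-6,"rx":0,"ry":0,"rz":0},{"grip":0,"x":0,"y":0,"z":-15,"rx":0,"ry":0,"rz":0},{"grip":0,"x":0,"y":0,"z":-25,"rx":0,"ry":0,"rz":0},{"grip":0,"x":0,"y":0,"z":-30,"rx":0,"ry":0,"rz":0},{"grip":0,"x":0,"y":0,"z":-30,"rx":0,"ry":0,"rz":0},{"grip":0,"x":0,"y":0,"z":-30,"rx":0,"ry":0,"rz":0},{"grip":0,"x":0,"y":30,"z":0,"rx":0,"ry":0,"rz":0},{"grip":0,"x":0,"y":40,"z":0,"rx":0,"ry":0,"rz":0}]'
python3 -m jog '[{"grip":0,"x":0,"y":40,"z":0,"rx":0,"ry":0,"rz":0},{"grip":0,"x":0,"y":40,"z":0,"rx":0,"ry":0,"rz":0},{"grip":0,"x":0,"y":30,"z":0,"rx":0,"ry":0,"rz":0},{"grip":0,"x":0,"y":0,"z":0,"rx":0,"ry":0,"rz":0},{"grip":0,"x":0,"y":0,"z":0,"rx":0,"ry":0,"rz":0}]'
python3 -c "
from h import *
c=read_camera('top');cv2.imwrite('pics/e0.png',c['frame'][:,:,::-1]);crop(c,335,170,80,80,7,'pics/e1.png')
c=read_camera('side');cv2.imwrite('pics/e2.png',c['frame'][:,:,::-1]);crop(c,305,140,80,80,7,'pics/e3.png')"
```

```text
time: 19.98
eef_pos: [0.5284, -0.2212, 0.3777]
tcp_rot: [0.97, -0.243, 0.004, 0.001]
contact_force: [0.7, -0.6, -0.1]
opening: 0.998
time: 20.4
eef_pos: [0.4743, -0.3203, 0.374]
tcp_rot: [0.969, -0.247, 0.001, 0.0]
contact_force: [0.5, 1.4, 0.6]
opening: 1.0
```

View pics/e0.png

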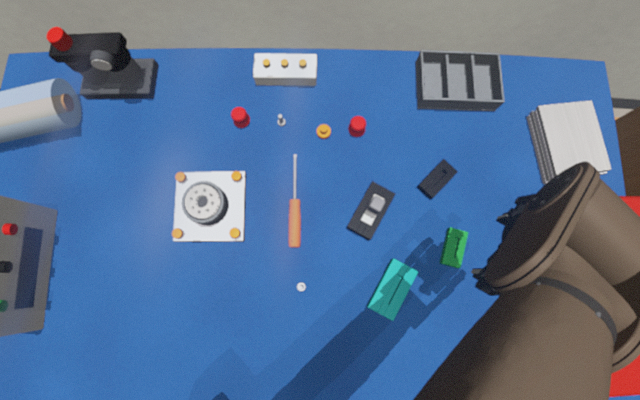

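View pics/e1.png

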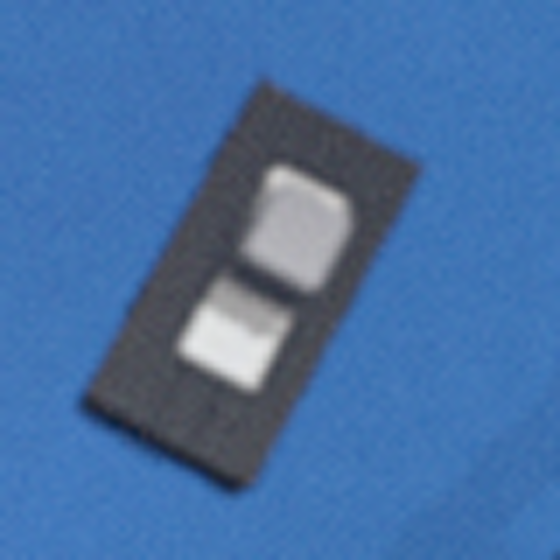

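View pics/e3.png

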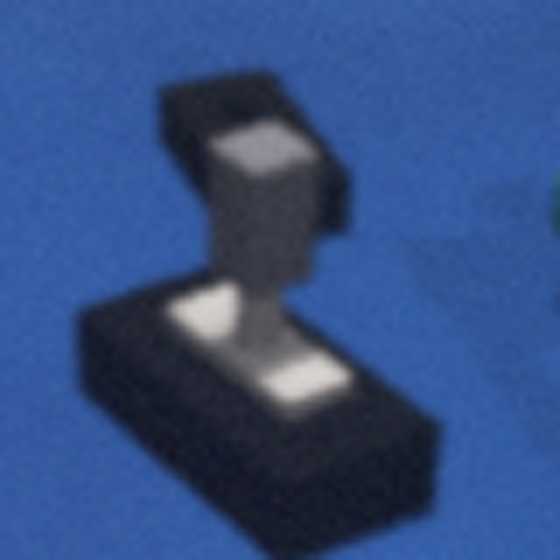

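The spanner stands in its rest as it did at the start, within about 1 mm: its grip top is at (298,230) in the top crop, against (300,235) before. All the bystanders look unmoved. I'm handing in.

```bash
python3 -c "
from plant import *
print(sign_off())"
```

```text
the job is handed in; nothing more can be done
None
```

I turned the retaining ring clockwise to its stop and put the spanner back in its rest, pins down in the slot. I handed the job in after about 20.5 s; it reports no verdict.

- **Seating:** both pins went into opposite holes with no noticeable contact force. By the arm's position the tips were about 9 mm below the ring's face.
- **Turning:** the tool turned about 53° in all, at roughly 0.3 N m. At the stop the torque rose to 0.63 N m, and 0.55 N m when I pushed a second time at the same angle. I estimate the 0.63 N m peak as just under 30 N of pin force, against the 40 N limit; nothing measures that force directly.
- **Last checks:**
  - The final pictures show the spanner upright in the rest, within about 1 mm of where it started.
  - The ring's holes have shifted about 5° modulo 45°, by eye, which fits a turn of about 50°.
  - The bystanders look unmoved and the gripper is clear.
- **Disagreements:** the two cameras placed the ring's centre about 2 mm apart, and that did not affect seating. Side loads of up to about 5 N came up while turning, and I trimmed them out.

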